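# Rack up the printing blocks and lock them with the rod

### The arm

A 6-joint arm with a two-finger parallel gripper is mounted at the origin on the work surface. World frame = base frame: x ahead of the robot, y to its left, z up, the work surface at z = 0. Lengths are in m, angles in rad, forces in N, time in s.
With the tool pointing down it reaches from about 0.275 to 0.825 m from the base axis. Payload 4.9 kg.
Tool frame: the origin (TCP) lies at the very end of the fingers, on their centre line; the grasp point (between the pads) lies 19 mm behind it; z points along the fingers, y is the line along which they close (so a half turn about z gives the same grasp; the last joint's range is limited). The gripper opens to 85 mm and grips with 20 to 120 N. Pads are 22 mm wide; open, the fingers measure 114 mm over their backs; the gripper's body (76 mm by 85 mm) begins 54 mm behind the grasp point. The pads swing forward as they close: fully open they stand 13 mm farther back than shut.
Start: joints at [-1.477, 0.326, -0.193, 1.052, 0, 1.437], TCP at [0.124, -0.536, 0.231] pointing down, gripper open.
Joint ranges: [-2.65, 2.65], [-0.97, 1.79], [-1.3, 1.35], [-1.93, 2.1], [-1.47, 1.37], [-3.14, 3.14]. Speed limits (rad/s): [2.57, 2.57, 3.14, 3.14, 3.14, 3.14].

### API

Orientations are given as a unit quaternion [x, y, z, w].
In Python, from cell import telemetry, capture, workorder, nets gives the robot as it stands. The module is installed in compiled form; this text tells all that it offers.
- The arm moves only by the shell command python3 -m crank 'ROWS' [FORCE]. ROWS is JSON, a list of rows, each a list of 3 entries, a list of its own where there are three numbers: the turn, a rotation vector about the tool's x, y, z in degrees, then the shift along the tool's x, y, z in m, then the opening, from -1 (shut) to 1 (fully open). A call has 1 to 8 rows; each row shifts and turns the commanded pose from where the row before left it, along the tool's axes as they then stand; what a row does not reach is not made up. A row lasts 1/12 s, in which the tool goes at most 41.7 mm and 7.16 degrees, less where a joint would pass 70% of its speed; a pose out of reach is approached as far as the arm can. A call with a gripper value outside its range is refused whole. The fingers move at their own pace and stop on an object; FORCE is the grip in N (left out, the last holds). Time passes only in rows, so rows that do not move let the fingers close. It gives the time, the measured TCP pose, the force, the opening and the grip force at its end, in the units of the state.
- telemetry.state(): the state, without advancing time (a new reading comes with each control period).
- capture(name): name is "scene" or "top"; returns a dict with "pixels" (384x512x3 uint8, red, green, blue), "mtx" (3x3 intrinsics, pixels), "k1" (the pictures are not rectified: a ray, as slopes to the right and down, at radius r is drawn at 1 + k1 r^2 times it, then the intrinsics apply), "rvec" (rotation vector, rad) and "tvec" (3), from world to camera coordinates, as OpenCV has them. Camera axes: x right, y down, z forward; pixel columns grow to the right and rows downward; lengths in m; the calibration is good to about 2 mm. A picture is of the moment at which its call begins. There is no depth.
- workorder.sign_off(): hands the job in; it is judged then, once.
Trained networks look in a picture, given as the dict that the camera call returned (one of the last four; its "shot" number tells which), for a name from the list of things; names that differ only in an ending like _2 or _b are one class to them, and where a whole thing is asked for, a point or a joint stands for the part that bears it (a point fixed in the world has none). Each returns a list of dicts, best first, with "p" (0 to 1); they miss things now and then, are a little off and sometimes report something else, mostly with a low value. They report only what shows in the picture. A call takes as long as a camera call.
- nets.recognise(thing, picture): "xyz" ([x, y, z] in m, in world coordinates, good to about 4 mm: the middle of the surface that is visible of it).
- nets.place_of(thing, picture): "xyz" ([x, y, z] in m, in world coordinates, good to about 4 mm: a listed point, or the origin of a listed thing).
The state is a dict: "time_s": time; "joint_positions": joint angles; "joint_vel": joint speeds; "effort": joint torques, N m; "eef_pos": TCP position; "tool_rot": TCP orientation; "force": force on the tool from outside, world axes, zero at the start; "torque": the same for the moment, N m; "grip_width": finger opening in m; "finger_force": force on a finger pad.
Only numpy, scipy, OpenCV 4.12 (cv2) and the standard library are available. Lean on these libraries where they do the work, as an engineer would, in place of code of your own. Each camera call takes 0.05 s, during which the arm holds its last target. There are 200 camera calls.

### The job

Clear the work area first: lift the handled ruler off the block rack and lay it flat on the light pad, and stand the small ink jar on the round cork mat. Then set every printing block upright in a bay of the rack, one per bay, with its bore in line with the ear holes, and finally take the retaining rod from its rest and thread it, from the side where the jar stood, through the one ear, the blocks and the other ear until its wooden handle is fully home against the first ear. Leave the other things on the table where they are.

Things in the scene. Friction and masses are not known exactly. Their poses are not given: they have to be found in the camera images.
- rack: Fixed wooden rack, base 90 x 208 x 30 mm; origin at the centre of its underside, y along the line of the holes. On top, between two ears, are four bays centred at y = +67.5, +22.5, -22.5, -67.5 mm, x = 0, each 41 mm long in y and 53 mm clear in x, floors 30 mm above the table; ribs between bays (4 mm) rise to 43 mm, side rails (6 mm) to 41 mm. A seated block's origin is on the bay floor.
- near_hole (a point): Outer (+y) mouth of the 14 mm round hole in the rack's near ear, on the hole's axis, 48 mm above the table; axes as the rack's. The ears are upright steel plates 50 mm wide in x, 12 thick in y, centred at rack y = +94 and -94 mm, tops 66 mm above the table. The rod goes in here, moving to -y.
- far_hole (a point): Outer (-y) mouth of the same hole in the far ear, on the hole's axis; axes as the rack's.
- block0: Wooden printing block, 48 wide (its x) x 36 thick (its y) x 34 mm tall, 50 to 100 g, with a 19 mm round bore right through along its y, bore axis 18 mm above its underside; carved ridges on one end face. Origin at the centre of its underside, z up. Either way round fits. Some blocks may be absent.
- block1: Wooden printing block, 48 wide (its x) x 36 thick (its y) x 34 mm tall, 50 to 100 g, with a 19 mm round bore right through along its y, bore axis 18 mm above its underside; carved ridges on one end face. Origin at the centre of its underside, z up. Either way round fits. Some blocks may be absent.
- block2: Wooden printing block, 48 wide (its x) x 36 thick (its y) x 34 mm tall, 50 to 100 g, with a 19 mm round bore right through along its y, bore axis 18 mm above its underside; carved ridges on one end face. Origin at the centre of its underside, z up. Either way round fits. Some blocks may be absent.
- block3: Wooden printing block, 48 wide (its x) x 36 thick (its y) x 34 mm tall, 50 to 100 g, with a 19 mm round bore right through along its y, bore axis 18 mm above its underside; carved ridges on one end face. Origin at the centre of its underside, z up. Either way round fits. Some blocks may be absent.
- rod: Retaining rod: square wooden handle 18 x 18 x 56 mm (long in y) with a 10 mm aluminium rod, 214 mm long, from its -y end, last 10 mm tapered to 5 mm; about 55 g, balance point about 104 mm from the handle centre. Origin at the handle's centre, on the axis; y axis along the rod, the tip lies towards -y. It starts lying level on its rest, axis 40 mm above the table.
- rod_tip (a point): Tip of the rod, on its axis, 242 mm from the handle's centre.
- rod_shoulder (a point): Shoulder: the centre of the handle's end face from which the rod starts, 28 mm from the handle's centre; it meets the near ear's outer face when home.
- rod_rest: Fixed wooden rest in which the rod starts, base 50 x 210 x 8 mm; origin below the handle's centre as first laid, y along the rod. Two notched supports at y = -50 and y = -210 mm (notch 16 mm wide, floor 35 mm, sides up to 47 mm above the table). The handle hangs free beyond it.
- ruler: Flat aluminium ruler 50 (x) x 260 (y) x 5 mm with a bar handle, 250 g; origin at the centre of its underside, z up. It starts lying on the tops of the rack's ears, over the bays.
- ruler_handle (a point): Middle of the ruler's round bar handle, 10 mm thick, 100 mm long along the ruler's y, its centre line 35 mm above the ruler's underside.
- light_pad: Fixed thin light pad 250 (x) x 340 (y) x 10 mm with a bright white top; origin at the centre of its underside, top 10 mm above it.
- jar: Small round ink jar of amber glass with a white cap, 56 mm across, 46 mm tall, 110 to 220 g; origin at the centre of its underside, z up. It stands in the way of the rod, off the near ear.
- cork_mat: Fixed round cork mat, 110 mm across, 5 mm thick; origin at the centre of its underside.
- tape: Bystander: roll of paper tape lying flat, 80 mm across, 24 mm high; origin at the centre of its underside.
- marker: Bystander: black marker pen, 14 mm thick, lying on the table.
- eraser: Bystander: small white eraser, 45 x 20 x 13 mm.
- mug: Bystander: white mug, 76 mm across, 85 mm tall; origin at the centre of its underside.
- ink_bottle: Bystander: tall ink bottle, 60 mm across, 160 mm tall; origin at the centre of its underside.
- brush: Bystander: flat brush lying on the table.

How it is judged:
On the way, in this order (a step that is already met when the one before it is completed fails the run):
1. the ruler lies flat on the light pad and the jar stands on the cork mat, both released (x of ruler in the frame of light_pad between -0.1 and 0.1 m and y of ruler in the frame of light_pad between -0.15 and 0.15 m and z of ruler in the frame of light_pad below 0.016 m and angle between ruler's own z axis and vertical below 0.06 rad and contact force between the fingers and ruler below 0.2 N and linear speed of each of ruler, jar below 0.03 m/s and horizontal distance between jar and cork_mat below 0.04 m and z of jar in the frame of cork_mat below 0.012 m and angle between jar's own z axis and vertical below 0.1 rad and contact force between the fingers and jar below 0.2 N), for 0.2 s.
2. every block sits in a bay of the rack, released (x of block0 in the frame of rack between -0.008 and 0.008 m and y of block0 in the frame of rack between -0.076 and 0.076 m and z of block0 in the frame of rack between 0.026 and 0.0345 m and angle between each of block0, block1, block2, block3's own z axis and vertical below 0.1 rad and angle between the y axis of each of block0, block1, block2, block3 and the y axis of rack, either way round below 0.2 rad and contact force between the fingers and block0 below 0.2 N and linear speed of each of block0, block1, block2, block3 below 0.03 m/s and x of block1 in the frame of rack between -0.008 and 0.008 m and y of block1 in the frame of rack between -0.076 and 0.076 m and z of block1 in the frame of rack between 0.026 and 0.0345 m and contact force between the fingers and block1 below 0.2 N and x of block2 in the frame of rack between -0.008 and 0.008 m and y of block2 in the frame of rack between -0.076 and 0.076 m and z of block2 in the frame of rack between 0.026 and 0.0345 m and contact force between the fingers and block2 below 0.2 N and x of block3 in the frame of rack between -0.008 and 0.008 m and y of block3 in the frame of rack between -0.076 and 0.076 m and z of block3 in the frame of rack between 0.026 and 0.0345 m and contact force between the fingers and block3 below 0.2 N), for 0.2 s.
3. the rod is through both ears and its handle is home (x of rod_shoulder in the frame of rack between -0.006 and 0.006 m and y of rod_shoulder in the frame of rack between 0.093 and 0.106 m and z of rod_shoulder in the frame of rack between 0.04 and 0.056 m and x of rod_tip in the frame of rack between -0.008 and 0.008 m and z of rod_tip in the frame of rack between 0.038 and 0.058 m and y of rod_tip in the frame of rack below -0.106 m), for 0.2 s.
At the end, for the whole second after the job is handed in: Ruler flat on the pad (middle 20 mm inside its edges), jar upright within 40 mm of the mat's centre, all blocks upright on bay floors (8 mm of the middle line, bores in line within 0.2 rad), rod through both ears, handle within 6 mm of the near ear; all released, at rest (all of step 1 and all of step 2 and all of step 3 and contact force between the fingers and rod below 0.2 N and linear speed of rod below 0.03 m/s); the robot touches nothing.
It fails at once if a bystander (tape, marker, eraser, mug, ink bottle, brush) is moved more than 50 mm (distance of any of tape, marker, eraser, mug, ink_bottle, brush from where it was at the start of the episode above 0.05 m).
Of block0, block1, block2, block3 only 2 to 4 are there at a start; the rules pass over those that are not, and their reading is None.
At some moment in a run one of block0, block1, block2, block3, jar may be knocked a few centimetres aside while the robot is not near it.
It also fails if it takes over 210 s, if anything falls off the work surface, if the arm or the gripper's body presses on something with over 40 N, if the wrist force passes 120 N, or if a joint passes its speed limit or range.

## Working session

There is one attempt and no reset: what is moved stays moved. The work goes in short steps, Python scripts to look and compute and a shell command to move; the robot and the scene stay as the last step left them, time stands still between calls to the robot, and variables do not carry over. Pictures are saved under pics/ and viewed, at most 14 in all, crops included, and the job is handed in when it is done.

```bash
mkdir -p pics; cat > h.py <<'E'
import numpy as np,cv2
from scipy.spatial.transform import Rotation as R
from cell import telemetry,capture,workorder,nets
def save(c,n,crop=None,s=1):
    im=c["pixels"][:,:,::-1]
    if crop: a,b,d,e=crop; im=im[b:e,a:d]
    cv2.imwrite(f"pics/{n}.png",cv2.resize(im,None,fx=s,fy=s,interpolation=cv2.INTER_CUBIC))
def cam(c):
    Rm=cv2.Rodrigues(np.array(c["rvec"],float))[0];return Rm,np.array(c["tvec"],float).ravel()
def ray(c,u,v):
    K=np.array(c["mtx"]);x,y=(u-K[0,2])/K[0,0],(v-K[1,2])/K[1,1]
    a,b=x,y
    for _ in range(20):
        f=1+c["k1"]*(a*a+b*b);a,b=x/f,y/f
    Rm,t=cam(c);return -Rm.T@t,Rm.T@np.array([a,b,1])
def onz(c,u,v,z):
    o,d=ray(c,u,v);return o+d*(z-o[2])/d[2]
def tri(l):
    A=np.zeros((3,3));B=np.zeros(3)
    for c,u,v in l:
        o,d=ray(c,u,v);d=d/np.linalg.norm(d);P=np.eye(3)-np.outer(d,d);A+=P;B+=P@o
    return np.linalg.solve(A,B)
def proj(c,p):
    Rm,t=cam(c);q=Rm@np.array(p)+t;a,b=q[0]/q[2],q[1]/q[2];f=1+c["k1"]*(a*a+b*b);K=np.array(c["mtx"])
    return K[0,0]*a*f+K[0,2],K[1,1]*b*f+K[1,2]
def st():
    s=telemetry.state();r=R.from_quat(s["tool_rot"]);m=r.as_matrix()
    print("t",round(s["time_s"],2),"tcp",np.round(s["eef_pos"],4),"x",np.round(m[:,0],3),"y",np.round(m[:,1],3),"z",np.round(m[:,2],3),"w",round(s["grip_width"],4),"F",np.round(s["force"],1),"q",np.round(s["joint_positions"],2))
    return s,m
E
python3 - <<'E'
from h import *
np.set_printoptions(suppress=True)
st()
a=capture("scene");b=capture("top");save(a,"s0",s=1.5);save(b,"t0",s=1.5)
for c in (a,b):
    Rm,t=cam(c);print("cam at",np.round(-Rm.T@t,3),"axis",np.round(Rm[2],2))
    for n in "rack near_hole far_hole block0 rod rod_tip rod_shoulder rod_rest ruler ruler_handle light_pad jar cork_mat tape marker eraser mug ink_bottle brush".split():
        print(n,[(round(d["p"],2),np.round(d["xyz"],3).tolist()) for d in nets.place_of(n,c)][:6])
E
```

```text
t 0.0 tcp [ 0.1242 -0.5352  0.2305] x [0.974 0.226 0.   ] y [ 0.226 -0.974 -0.002] z [-0.     0.002 -1.   ] w 0.0856 F [-0.8  0.1 -0.1] q [-1.48  0.33 -0.19  1.05  0.    1.44]
cam at [1.305 0.674 1.127] axis [-0.51 -0.49 -0.71]
rack [(0.86, [0.533, -0.173, 0.002]), (0.71, [0.398, -0.196, 0.001])]
near_hole [(0.95, [0.524, -0.076, 0.047]), (0.3, [0.534, -0.17, 0.005])]
far_hole [(0.72, [0.547, -0.273, 0.044]), (0.31, [0.578, -0.44, -0.003])]
block0 [(0.8, [0.692, -0.121, 0.001]), (0.79, [0.683, 0.026, 0.002]), (0.73, [0.4, -0.195, -0.001])]
rod [(0.72, [0.39, 0.221, 0.041]), (0.64, [0.679, 0.026, 0.001])]
rod_tip [(0.51, [0.389, -0.026, 0.039])]
rod_shoulder [(0.77, [0.388, 0.188, 0.042])]
rod_rest [(0.75, [0.392, 0.216, 0.002])]
ruler [(0.75, [0.534, -0.183, 0.064])]
ruler_handle [(0.57, [0.536, -0.184, 0.103])]
light_pad [(0.9, [0.61, 0.34, 0.0])]
jar [(0.7, [0.531, 0.01, 0.001])]
cork_mat [(0.55, [0.418, -0.349, 0.0]), (0.33, [0.648, -0.338, -0.003])]
tape [(0.61, [0.647, -0.34, -0.001])]
marker [(0.62, [0.577, -0.44, -0.002]), (0.45, [0.74, 0.1, -0.002]), (0.18, [0.389, 0.213, -0.
[... 593 characters left out ...]
oulder [(0.58, [0.394, 0.19, 0.039])]
rod_rest [(0.81, [0.389, 0.216, -0.002])]
ruler [(0.96, [0.532, -0.19, 0.066]), (0.7, [0.533, 0.007, 0.002])]
ruler_handle [(0.79, [0.532, -0.185, 0.1]), (0.66, [0.393, 0.191, 0.04])]
light_pad [(0.58, [0.606, 0.338, -0.003])]
jar [(0.68, [0.534, 0.009, 0.001])]
cork_mat [(0.97, [0.423, -0.344, 0.002]), (0.46, [0.387, 0.218, -0.002])]
tape [(0.7, [0.684, 0.026, -0.002]), (0.65, [0.643, -0.338, 0.001])]
marker [(0.44, [0.739, 0.097, 0.001]), (0.41, [0.393, 0.216, 0.044])]
eraser [(0.55, [0.461, 0.16, 0.003]), (0.52, [0.489, -0.503, 0.001])]
mug [(0.85, [0.577, -0.439, -0.001])]
ink_bottle [(0.81, [0.489, -0.501, -0.0])]
brush [(0.85, [0.348, 0.451, 0.0])]
```

View pics/s0.png

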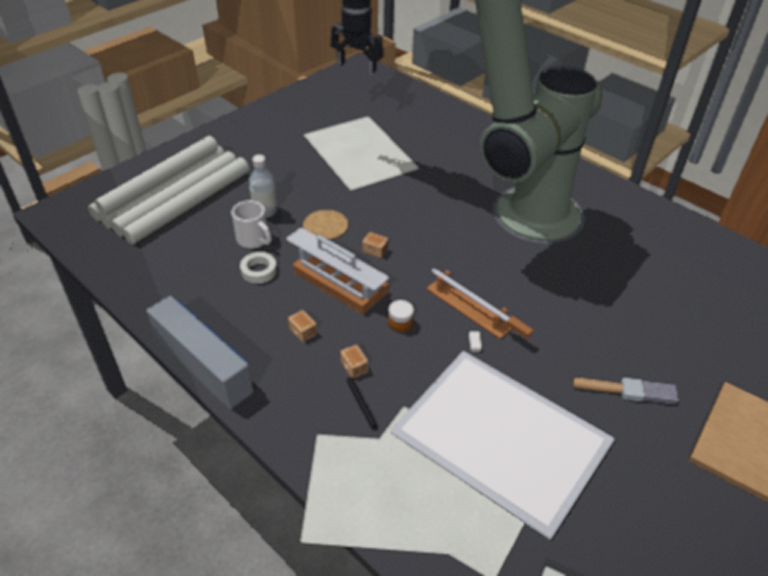

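View pics/t0.png

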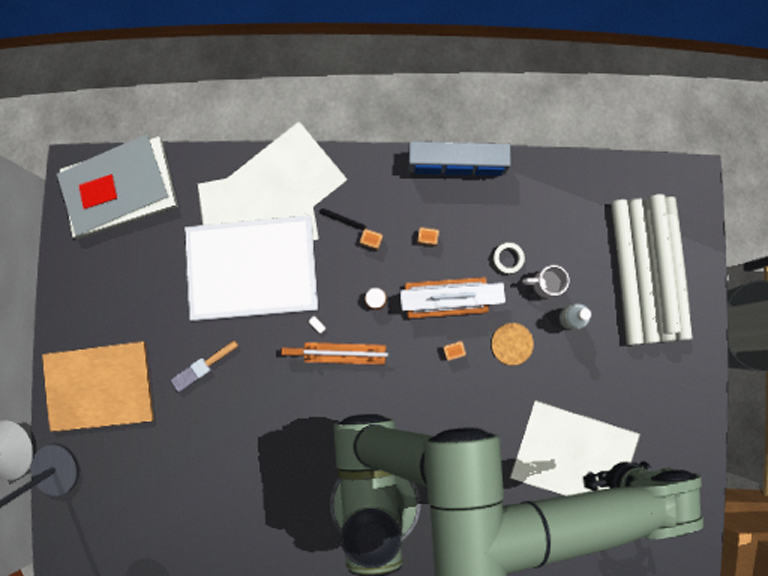

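Views show three blocks (t0 at (371,239), (428,236), (455,351)), the ruler on the rack (452,297), the jar (375,298) and the mat (513,344). The rod is in its rest at (335,353). The nets agree with all of these. Next I'll measure the yaws.

```bash
cat >> h.py <<'E'
def go(p,yaw=None):
    "tool-frame shift to world p at present attitude; turn about tool z to bring tool x to heading yaw deg"
    s,m=st();d=m.T@(np.array(p)-np.array(s["eef_pos"]));h=np.degrees(np.arctan2(m[1,0],m[0,0]))
    print("shift",np.round(d,4),"heading",round(h,2),*(() if yaw is None else ("turn z",round(-((yaw-h+180)%360-180),2))))
def avg(n,cams=("scene","top"),k=1,near=None,rad=.05):
    P=[]
    for c in cams:
        for _ in range(k):
            s=capture(c);r=[d for d in nets.place_of(n,s) if near is None or np.linalg.norm(np.array(d["xyz"])[:2]-np.array(near)[:2])<rad]
            if r:P.append(r[0]["xyz"])
    P=np.array(P);print(n,len(P),np.round(np.median(P,0),4) if len(P) else None,"sd",np.round(P.std(0),4) if len(P) else "");return np.median(P,0) if len(P) else None
def seg(c,p,z,r=20,mode="orange"):
    "segment thing near world p, back-project to height z, return centre, yaw of rectangle"
    u,v=proj(c,p);u,v=int(u),int(v);im=c["pixels"].astype(int)
    R_,G,B=im[...,0],im[...,1],im[...,2]
    M=(R_-B>60) if mode=="orange" else ((R_+G+B)/3>140)&(R_-B<30)
    W=np.zeros_like(M);W[v-r:v+r,u-r:u+r]=1;M=(M&W).astype(np.uint8)
    n,l,s_,cc=cv2.connectedComponentsWithStats(M)
    i=1+np.argmax(s_[1:,4]);vv,uu=np.nonzero(l==i)
    P=np.array([onz(c,a,b,z)[:2] for a,b in zip(uu,vv)],np.float32)
    rc=cv2.minAreaRect(P*1000);e=P-P.mean(0);w,V=np.linalg.eigh(e.T@e);d=V[:,1]
    print(len(P),"mean",np.round(P.mean(0),4),"rect",np.round(rc[0],1),np.round(rc[1],1),"ang",round(rc[2],1),"pca long",round(np.degrees(np.arctan2(d[1],d[0]))%180,1))
E
python3 - <<'E'
from h import *
a=capture("scene");b=capture("top")
for c in (a,b):
    seg(c,[.534,-.187,.07],.07,45,"white")
    for p in ([.69,-.12,.034],[.682,.026,.034],[.4,-.195,.034]): seg(c,p,.034,12)
    seg(c,[.608,.339,.01],.01,60,"white")
for n in ("ruler_handle","near_hole","far_hole"): avg(n,k=3,near=[.536,-.17],rad=.13)
E
python3 -m crank '[[[0,0,-7],[0,0,0],1],[[0,0,-7],[0,0,0],1],[[0,0,-7],[0,0,0],1],[[0,0,-7],[0,0,0],1],[[0,0,-7],[0,0,0],1],[[0,0,-7],[0,0,0],1],[[0,0,-7],[0,0,0],1],[[0,0,-7],[0,0,0],1]]' 100
python3 -m crank '[[[0,0,-7],[0,0,0],1],[[0,0,-7],[0,0,0],1],[[0,0,-7],[0,0,0],1],[[0,0,-6],[0,0,0],1],[[0,0,0],[0,0,0],1]]'
python3 -c "
from h import *
go([.534,-.187,.15],95.5)"
```

```text
828 mean [ 0.536 -0.183] rect [ 534.1 -185.8] [ 61.6 262.9] ang 5.1 pca long 94.7
140 mean [ 0.699  -0.1207] rect [ 701.6 -121.6] [49.  44.3] ang 80.6 pca long 73.9
163 mean [0.6894 0.0257] rect [689.8  25. ] [49.1 41.8] ang 67.4 pca long 57.7
91 mean [ 0.4042 -0.1917] rect [ 403.9 -191.6] [35.5 48.2] ang 18.0 pca long 105.6
10666 mean [0.646  0.3478] rect [669.7 348.3] [371.6 339. ] ang 6.1 pca long 12.0
1034 mean [ 0.537  -0.1842] rect [ 535.8 -185.2] [ 63.7 261.4] ang 5.2 pca long 95.1
128 mean [ 0.6952 -0.1226] rect [ 694.9 -122.2] [50.3 38.9] ang 82.7 pca long 79.9
132 mean [0.685  0.0241] rect [685.1  24.1] [51.5 39.5] ang 73.2 pca long 72.7
128 mean [ 0.4014 -0.1939] rect [ 401.3 -194. ] [37.1 49.9] ang 16.9 pca long 107.3
7870 mean [0.666 0.331] rect [661.  318.1] [386.7 407.6] ang 0.5 pca long 149.8
ruler_handle 6 [ 0.534  -0.1886  0.1008] sd [0.001  0.0022 0.0008]
near_hole 6 [ 0.525  -0.0741  0.0452] sd [0.0012 0.0025 0.0025]
far_hole 5 [ 0.5456 -0.2728  0.0465] sd [0.0012 0.0008 0.0019]
time_s: 4.57
eef_pos: [0.1242, -0.5358, 0.2313]
tool_rot: [0.822, 0.569, 0.0, 0.0]
force: [0.1, -0.1, 0.1]
grip_width: 0.0855
finger_force: 0.0
time_s: 4.98
eef_pos: [0.1242, -0.5358, 0.2313]
tool_rot: [0.668, 0.744, -0.0, 0.0]
force: [-0.3, 0.1, 0.4]
grip_width: 0.0855
finger_force: 0.0
t 4.98 tcp [ 0.1242 -0.5358  0.2313] x [-0.107  0.994 -0.   ] y [ 0.994  0.107 -0.   ] z [-0. -0. -1.] w 0.0855 F [-0.3  0.1  0.4] q [-1.48  0.33 -0.19  1.05 -0.   -0.01]
shift [0.303  0.4448 0.0813] heading 96.15 turn z 0.65
```

```bash
python3 -m crank '[[[0,0,0.8],[0.02,0.03,0],1],[[0,0,0],[0.022,0.032,0],1],[[0,0,0],[0.022,0.032,0],1],[[0,0,0],[0.022,0.032,0],1],[[0,0,0],[0.022,0.032,0],1],[[0,0,0],[0.022,0.032,0],1],[[0,0,0],[0.022,0.032,0],1],[[0,0,0],[0.022,0.032,0],1]]'
python3 -m crank '[[[0,0,0],[0.022,0.032,0.01],1],[[0,0,0],[0.022,0.032,0.01],1],[[0,0,0],[0.022,0.032,0.01],1],[[0,0,0],[0.022,0.032,0.01],1],[[0,0,0],[0.022,0.032,0.02],0.2],[[0,0,0],[0.022,0.032,0.01],-0.2],[[0,0,0],[0,0,0],-0.2]]'
python3 -c "
from h import *
go([.534,-.187,.082],95.3)
c=capture('scene');save(c,'s1',(180,130,310,230),5)"
```

```text
time_s: 5.65
eef_pos: [0.3621, -0.3375, 0.2315]
tool_rot: [0.675, 0.738, -0.0, 0.0]
force: [0.8, -0.6, 0.6]
grip_width: 0.0858
finger_force: 0.0
time_s: 6.23
eef_pos: [0.5418, -0.1861, 0.1597]
tool_rot: [0.672, 0.74, 0.001, -0.001]
force: [-0.5, -0.2, 0.2]
grip_width: 0.0519
finger_force: 0.0
t 6.23 tcp [ 0.5418 -0.1861  0.1597] x [-0.096  0.995  0.003] y [0.995 0.096 0.   ] z [-0.     0.003 -1.   ] w 0.0519 F [-0.5 -0.2  0.2] q [-0.46  0.42 -0.24  0.91  0.    1.01]
shift [-0.0004 -0.0078  0.0777] heading 95.48 turn z 0.18
```

View pics/s1.png

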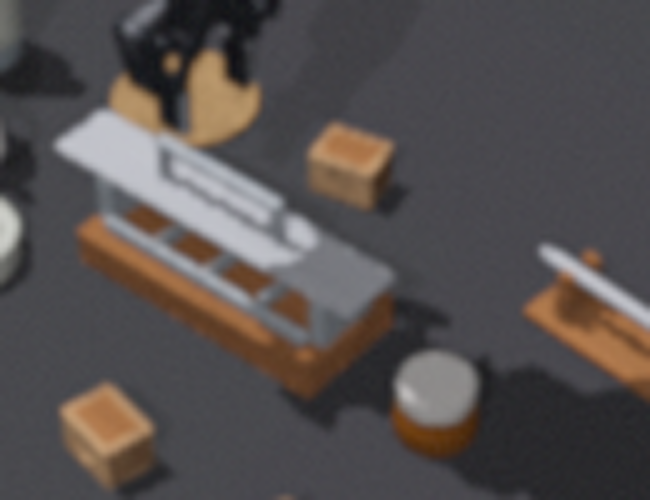

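The crop shows the handle intact, with the open gripper above and behind it. I'll descend and grip.

```bash
python3 -m crank '[[[0,0,0],[0,-0.008,0.01],-0.2],[[0,0,0],[0,0,0.02],-0.2],[[0,0,0],[0,0,0.02],-0.2],[[0,0,0],[0,0,0.02],-0.2],[[0,0,0],[0,0,0.007],-0.2],[[0,0,0],[0,0,0],-0.2],[[0,0,0],[0,0,0],-0.2]]'
python3 -m crank '[[[0,0,0],[0,0,0],-1],[[0,0,0],[0,0,0],-1],[[0,0,0],[0,0,0],-1],[[0,0,0],[0,0,0],-1],[[0,0,0],[0,0,0],-1],[[0,0,0],[0,0,0],-1]]' 100
python3 -m crank '[[[0,0,0],[0,0,-0.01],-1],[[0,0,0],[0,0,-0.02],-1],[[0,0,0],[0,0,-0.02],-1],[[0,0,0],[0,0,-0.02],-1],[[0,0,0],[0,0,0],-1]]'
python3 -c "
from h import *
go([.608,.339,.026],95.3)"
```

```text
time_s: 6.87
eef_pos: [0.5304, -0.1924, 0.0858]
tool_rot: [0.675, 0.738, -0.0, -0.0]
force: [0.0, -0.5, 0.1]
grip_width: 0.0344
finger_force: 0.0
time_s: 7.37
eef_pos: [0.5321, -0.1925, 0.0868]
tool_rot: [0.674, 0.739, 0.0, 0.002]
force: [1.1, 0.0, 4.9]
grip_width: 0.006
finger_force: 98.2
time_s: 7.78
eef_pos: [0.5323, -0.1925, 0.1591]
tool_rot: [0.674, 0.739, 0.001, 0.002]
force: [0.8, -0.5, -2.1]
grip_width: 0.0064
finger_force: 98.3
t 7.78 tcp [ 0.5323 -0.1925  0.1591] x [-0.092  0.996 -0.003] y [0.996 0.092 0.004] z [ 0.004 -0.002 -1.   ] w 0.0064 F [ 0.8 -0.5 -2.1] q [-0.48  0.41 -0.26  0.89 -0.    1.  ]
shift [0.5227 0.1236 0.1321] heading 95.26 turn z -0.04
```

```bash
python3 -m crank '[[[0,0,0],[0.02,0.005,0],-1],[[0,0,0],[0.035,0.008,0],-1],[[0,0,0],[0.037,0.009,0],-1],[[0,0,0],[0.037,0.009,0],-1],[[0,0,0],[0.037,0.009,0],-1],[[0,0,0],[0.037,0.009,0],-1],[[0,0,0],[0.037,0.009,0],-1],[[0,0,0],[0.037,0.009,0],-1]]'
python3 -m crank '[[[0,0,0],[0.037,0.009,0],-1],[[0,0,0],[0.037,0.009,0],-1],[[0,0,0],[0.037,0.009,0],-1],[[0,0,0],[0.037,0.009,0],-1],[[0,0,0],[0.037,0.009,0],-1],[[0,0,0],[0.037,0.009,0],-1],[[0,0,0],[0.02,0.004,0],-1],[[0,0,0],[0,0,0],-1]]'
python3 -c "
from h import *
go([.608,.339,.031],95.3)"
```

```text
time_s: 8.45
eef_pos: [0.5709, 0.0921, 0.1541]
tool_rot: [0.674, 0.739, -0.001, -0.001]
force: [1.0, 0.4, -1.3]
grip_width: 0.0065
finger_force: 98.3
time_s: 9.12
eef_pos: [0.6063, 0.3413, 0.1532]
tool_rot: [0.672, 0.741, -0.0, -0.001]
force: [-0.0, -0.3, -3.0]
grip_width: 0.0067
finger_force: 98.2
t 9.12 tcp [0.6063 0.3413 0.1532] x [-0.097  0.995  0.001] y [ 0.995  0.097 -0.002] z [-0.002  0.001 -1.   ] w 0.0067 F [-0.  -0.3 -3. ] q [0.41 0.65 0.13 1.05 0.   1.88]
shift [-0.0026  0.0017  0.1222] heading 95.57 turn z 0.27
```

```bash
python3 -m crank '[[[0,0,0],[0,0,0.02],-1],[[0,0,0],[0,0,0.03],-1],[[0,0,0],[0,0,0.03],-1],[[0,0,0],[0,0,0.02],-1],[[0,0,0],[0,0,0.012],-1],[[0,0,0],[0,0,0.005],-1],[[0,0,0],[0,0,0],-1],[[0,0,0],[0,0,0],-1]]'
python3 -m crank '[[[0,0,0],[0,0,0.003],-1],[[0,0,0],[0,0,0],-1],[[0,0,0],[0,0,0],-1]]'

```

```text
time_s: 9.78
eef_pos: [0.6083, 0.3365, 0.039]
tool_rot: [0.674, 0.739, 0.0, 0.0]
force: [0.9, -0.4, -2.3]
grip_width: 0.0062
finger_force: 98.3
time_s: 10.03
eef_pos: [0.6083, 0.3368, 0.0363]
tool_rot: [0.674, 0.739, 0.001, 0.0]
force: [0.1, 1.2, -2.0]
grip_width: 0.0066
finger_force: 98.2
```

```bash
python3 -m crank '[[[0,0,0],[0,0,0.002],-1],[[0,0,0],[0,0,0.002],-1],[[0,0,0],[0,0,0],-1]]'
python3 -m crank '[[[0,0,0],[0,0,0.001],-1],[[0,0,0],[0,0,0],-1],[[0,0,0],[0,0,0],-1]]'

```

```text
time_s: 10.28
eef_pos: [0.6077, 0.3366, 0.0311]
tool_rot: [0.674, 0.739, 0.0, 0.0]
force: [-1.0, 0.3, -3.0]
grip_width: 0.0067
finger_force: 98.5
time_s: 10.53
eef_pos: [0.6081, 0.3366, 0.0308]
tool_rot: [0.674, 0.739, 0.0, 0.0]
force: [-0.4, -0.6, 1.8]
grip_width: 0.0058
finger_force: 99.0
```

```bash
python3 -m crank '[[[0,0,0],[0,0,0],-0.2],[[0,0,0],[0,0,0],-0.2],[[0,0,0],[0,0,0],-0.2],[[0,0,0],[0,0,0],-0.2],[[0,0,0],[0,0,-0.02],0],[[0,0,0],[0,0,-0.04],0.5],[[0,0,0],[0,0,-0.04],1],[[0,0,0],[0,0,-0.02],1]]'
python3 - <<'E'
from h import *
for n in ("ruler","light_pad","jar","cork_mat"): avg(n,k=2)
c=capture("scene");seg(c,[.532,.009,.046],.046,14,"white")
c=capture("top");seg(c,[.532,.009,.046],.046,10,"white")
go([.5325,.0095,.14],95.5)
E
```

```text
time_s: 11.2
eef_pos: [0.6095, 0.3374, 0.1553]
tool_rot: [0.674, 0.739, 0.003, 0.001]
force: [2.6, 0.3, 1.1]
grip_width: 0.0769
finger_force: 0.0
ruler 4 [0.6081 0.3425 0.0091] sd [0.0022 0.0026 0.001 ]
light_pad 4 [6.087e-01 3.377e-01 4.000e-04] sd [0.0017 0.0013 0.0026]
jar 4 [0.5301 0.009  0.0025] sd [0.0641 0.0154 0.0161]
cork_mat 4 [ 0.4199 -0.3458  0.0018] sd [0.0014 0.0009 0.0014]
169 mean [0.5343 0.0112] rect [533.6  11.2] [52.3 51. ] ang 45.0 pca long 39.3
143 mean [0.5319 0.0095] rect [531.9   9.2] [45.8 45.7] ang 1.2 pca long 179.1
t 12.9 tcp [0.6076 0.3365 0.1502] x [-0.092  0.996 -0.   ] y [ 0.996  0.092 -0.   ] z [-0. -0. -1.] w 0.0854 F [-0.1 -0.   0.1] q [ 0.4   0.65  0.12  1.04 -0.    1.88]
shift [-0.3187 -0.1047  0.0102] heading 95.25 turn z -0.25
```

```bash
python3 -m crank '[[[0,0,0],[-0.02,-0.006,0],1],[[0,0,0],[-0.037,-0.012,0],1],[[0,0,0],[-0.037,-0.012,0],1],[[0,0,0],[-0.037,-0.012,0],1],[[0,0,0],[-0.037,-0.012,0],1],[[0,0,0],[-0.037,-0.012,0],1],[[0,0,0],[-0.037,-0.012,0],1],[[0,0,0],[-0.037,-0.012,0],1]]'
python3 -m crank '[[[0,0,0],[-0.03,-0.012,0.02],1],[[0,0,0],[-0.01,-0.002,0.02],1],[[0,0,0],[0,0,0.01],1],[[0,0,0],[0,0,0],1],[[0,0,0],[0,0,0],1]]'
python3 -c "
from h import *
go([.5325,.0095,.012],95.3)"
```

```text
time_s: 13.57
eef_pos: [0.543, 0.0488, 0.1505]
tool_rot: [0.674, 0.739, 0.0, 0.0]
force: [0.6, -0.8, 0.4]
grip_width: 0.0856
finger_force: 0.0
time_s: 13.98
eef_pos: [0.5333, 0.0101, 0.1001]
tool_rot: [0.674, 0.739, -0.0, -0.001]
force: [0.3, 0.5, 0.5]
grip_width: 0.0854
finger_force: 0.0
t 13.98 tcp [0.5333 0.0101 0.1001] x [-0.092  0.996  0.001] y [ 0.996  0.092 -0.001] z [-0.001  0.001 -1.   ] w 0.0854 F [0.3 0.5 0.5] q [-0.12  0.42 -0.42  0.73  0.    1.36]
shift [-0.0006 -0.0008  0.0881] heading 95.29 turn z -0.01
```

```bash
python3 -m crank '[[[0,0,0],[0,-0.001,0.02],1],[[0,0,0],[0,0,0.03],1],[[0,0,0],[0,0,0.025],1],[[0,0,0],[0,0,0.013],1],[[0,0,0],[0,0,0],1]]'
python3 -m crank '[[[0,0,0],[0,0,0],0.3],[[0,0,0],[0,0,0],0],[[0,0,0],[0,0,0],-0.3],[[0,0,0],[0,0,0],-0.6],[[0,0,0],[0,0,0],-1],[[0,0,0],[0,0,0],-1],[[0,0,0],[0,0,0],-1]]' 50
python3 -m crank '[[[0,0,0],[0,0,-0.01],-1],[[0,0,0],[0,0,-0.03],-1],[[0,0,0],[0,0,-0.04],-1],[[0,0,0],[0,0,-0.04],-1],[[0,0,0],[0,0,-0.02],-1],[[0,0,0],[0,0,0],-1]]'
python3 -c "
from h import *
go([.42,-.346,.15],95.3)"
```

```text
time_s: 14.4
eef_pos: [0.5311, 0.011, 0.0104]
tool_rot: [0.673, 0.74, -0.001, -0.001]
force: [-0.6, -0.2, 0.3]
grip_width: 0.0852
finger_force: 0.0
time_s: 14.98
eef_pos: [0.5319, 0.0094, 0.0148]
tool_rot: [0.674, 0.739, -0.0, 0.0]
force: [-7.1, -0.2, 15.4]
grip_width: 0.0487
finger_force: 53.1
time_s: 15.48
eef_pos: [0.5367, 0.0089, 0.1591]
tool_rot: [0.674, 0.739, 0.003, 0.005]
force: [1.7, -1.5, -1.8]
grip_width: 0.0489
finger_force: 54.6
t 15.48 tcp [0.5367 0.0089 0.1591] x [-0.092  0.996 -0.002] y [0.996 0.092 0.012] z [ 0.012 -0.001 -1.   ] w 0.0489 F [ 1.7 -1.5 -1.8] q [-0.12  0.35 -0.35  0.86  0.    1.36]
shift [-0.3427 -0.1489  0.0082] heading 95.26 turn z -0.04
```

```bash
python3 -c "
from h import *
c=capture('scene');save(c,'s2',(220,120,320,220),5)"
```

```text
(no output)
```

View pics/s2.png

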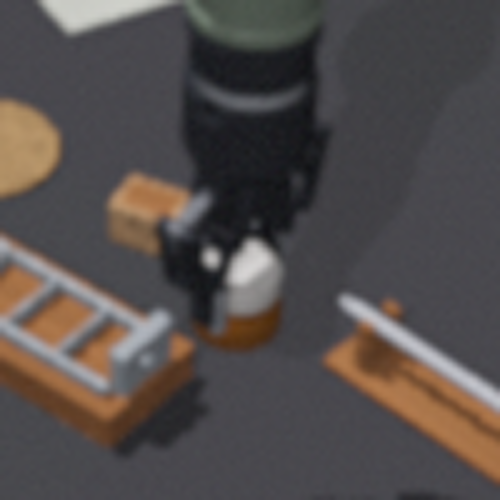

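Crop: the jar hangs upright in the gripper at about (240,290), and the rack is clear. On to the mat.

```bash
python3 -m crank '[[[0,0,0],[-0.018,-0.008,0],-1],[[0,0,0],[-0.036,-0.0157,0],-1],[[0,0,0],[-0.036,-0.0157,0],-1],[[0,0,0],[-0.036,-0.0157,0],-1],[[0,0,0],[-0.036,-0.0157,0],-1],[[0,0,0],[-0.036,-0.0157,0],-1],[[0,0,0],[-0.036,-0.0157,0],-1],[[0,0,0],[-0.036,-0.0157,0],-1]]'
python3 -m crank '[[[0,0,0],[-0.036,-0.0157,0.01],-1],[[0,0,0],[-0.025,-0.01,0.03],-1],[[0,0,0],[-0.012,-0.005,0.03],-1],[[0,0,0],[0,0,0.02],-1],[[0,0,0],[0,0,0.01],-1],[[0,0,0],[0,0,0],-1],[[0,0,0],[0,0,0],-1]]'
python3 -c "
from h import *
avg('cork_mat',k=2,near=[.42,-.346])
go([.42,-.346,.02],95.3)"
```

```text
time_s: 16.2
eef_pos: [0.438, -0.2714, 0.1512]
tool_rot: [0.674, 0.739, 0.0, -0.001]
force: [1.2, -0.2, -1.4]
grip_width: 0.0488
finger_force: 54.6
time_s: 16.78
eef_pos: [0.4154, -0.3449, 0.0518]
tool_rot: [0.674, 0.739, 0.0, -0.001]
force: [0.1, -0.4, -1.9]
grip_width: 0.049
finger_force: 54.6
cork_mat 4 [ 0.4196 -0.3448 -0.0017] sd [0.001  0.0013 0.0011]
t 17.18 tcp [ 0.4162 -0.3461  0.053 ] x [-0.092  0.996 -0.001] y [0.996 0.092 0.001] z [ 0.001 -0.001 -1.   ] w 0.0486 F [-0.8  0.1 -1.5] q [-0.83  0.5  -0.44  0.63 -0.    0.65]
shift [-0.0002  0.0037  0.033 ] heading 95.28 turn z -0.02
```

```bash
python3 -m crank '[[[0,0,0],[0,0.003,0.015],-1],[[0,0,0],[0,0,0.01],-1],[[0,0,0],[0,0,0.004],-1],[[0,0,0],[0,0,0],-1],[[0,0,0],[0,0,0],-1]]'
python3 -m crank '[[[0,0,0],[0,0,0.002],-1],[[0,0,0],[0,0,0],-1],[[0,0,0],[0,0,0],-1]]'
python3 -m crank '[[[0,0,0],[0,0,0.002],-1],[[0,0,0],[0,0,0],-1],[[0,0,0],[0,0,0],-1]]'
```

```text
time_s: 17.6
eef_pos: [0.4183, -0.3453, 0.0229]
tool_rot: [0.674, 0.739, 0.0, -0.001]
force: [0.8, -0.1, -1.6]
grip_width: 0.0487
finger_force: 54.6
time_s: 17.85
eef_pos: [0.4188, -0.3459, 0.0215]
tool_rot: [0.674, 0.739, -0.0, 0.0]
force: [0.8, 0.3, -2.1]
grip_width: 0.0489
finger_force: 54.6
time_s: 18.1
eef_pos: [0.419, -0.3461, 0.0199]
tool_rot: [0.674, 0.739, -0.0, 0.001]
force: [-0.6, 0.9, 3.8]
grip_width: 0.0484
finger_force: 55.5
```

```bash
python3 -m crank '[[[0,0,0],[0,0,0],-0.1],[[0,0,0],[0,0,0],0.2],[[0,0,0],[0,0,0],0.5],[[0,0,0],[0,0,0],0.8],[[0,0,0],[0,0,0],1],[[0,0,0],[0,0,0],1],[[0,0,0],[0,0,-0.03],1],[[0,0,0],[0,0,-0.04],1]]'
python3 -m crank '[[[0,0,0],[0.03,0,-0.035],1],[[0,0,7],[0,0,-0.02],1],[[0,0,7],[0,0,0],1],[[0,0,7],[0,0,0],1],[[0,0,7],[0,0,0],1],[[0,0,7],[0,0,0],1],[[0,0,7],[0,0,0],1],[[0,0,7],[0,0,0],1]]'
python3 -m crank '[[[0,0,7],[0,0,0],1],[[0,0,7],[0,0,0],1],[[0,0,7],[0,0,0],1],[[0,0,7],[0,0,0],1],[[0,0,1],[0,0,0],1],[[0,0,0],[0,0,0],1]]'
python3 - <<'E'
from h import *
b=capture("top");a=capture("scene")
for c in (b,a):
    for p in ([.69,-.12,.034],[.682,.026,.034],[.4,-.195,.034]): seg(c,p,.034,12)
for p in ([.69,-.12],[.682,.026],[.4,-.195]): avg("block0",k=2,near=p)
avg("jar",k=2);avg("ruler")
go([.4,-.195,.14],17)
E
```

```text
time_s: 18.77
eef_pos: [0.4163, -0.3432, 0.0866]
tool_rot: [0.674, 0.739, 0.0, -0.004]
force: [-0.6, -1.0, 0.5]
grip_width: 0.0855
finger_force: 0.0
time_s: 19.43
eef_pos: [0.4161, -0.3185, 0.1407]
tool_rot: [0.921, 0.39, -0.0, -0.0]
force: [-0.2, -0.6, -0.3]
grip_width: 0.0854
finger_force: 0.0
time_s: 19.93
eef_pos: [0.4161, -0.3186, 0.1407]
tool_rot: [0.989, 0.151, -0.0, -0.0]
force: [0.2, 0.2, -0.1]
grip_width: 0.0851
finger_force: 0.0
127 mean [ 0.6954 -0.1226] rect [ 695.4 -122.4] [50.4 37.8] ang 83.0 pca long 80.2
132 mean [0.685  0.0241] rect [685.1  24.1] [51.5 39.5] ang 73.2 pca long 72.7
107 mean [ 0.4014 -0.1938] rect [ 401.4 -193.5] [32.8 46.5] ang 17.6 pca long 106.5
145 mean [ 0.6995 -0.1205] rect [ 701.6 -121.6] [49.  44.3] ang 80.6 pca long 74.5
166 mean [0.6897 0.0255] rect [688.3  25.2] [50.5 42.2] ang 59.2 pca long 56.0
34 mean [ 0.4034 -0.193 ] rect [ 403.5 -193.2] [19.1 31.2] ang 21.5 pca long 108.4
block0 4 [ 0.6899 -0.1207  0.0011] sd [0.0007 0.0018 0.001 ]
block0 4 [6.806e-01 2.360e-02 3.000e-04] sd [0.0003 0.0022 0.0008]
block0 4 [ 0.4003 -0.1954  0.0029] sd [0.0021 0.001  0.0013]
jar 2 [0.3846 0.054  0.0027] sd [0.0364 0.4009 0.0033]
ruler 1 [0.6091 0.3457 0.0087] sd [0. 0. 0.]
t 21.83 tcp [ 0.4162 -0.3186  0.1408] x [0.955 0.297 0.   ] y [ 0.297 -0.955 -0.   ] z [ 0.  0. -1.] w 0.0851 F [ 0.2  0.2 -0.3] q [-0.79  0.36 -0.39  0.82  0.    2.05]
shift [ 0.0212 -0.1229  0.0008] heading 17.25 turn z 0.25
```

```bash
python3 -m crank '[[[0,0,0],[0.006,-0.03,0],1],[[0,0,0],[0.006,-0.035,0],1],[[0,0,0],[0.006,-0.035,0],1],[[0,0,0],[0.004,-0.023,0.03],1],[[0,0,0],[0,0,0.02],1],[[0,0,0],[0,0,0.01],1],[[0,0,0],[0,0,0],1]]'
python3 -c "
from h import *
go([.4005,-.195,.013],17)"
```

```text
time_s: 22.42
eef_pos: [0.3993, -0.1931, 0.0791]
tool_rot: [0.989, 0.15, -0.001, -0.001]
force: [0.3, -0.2, 0.2]
grip_width: 0.0855
finger_force: 0.0
t 22.42 tcp [ 0.3993 -0.1931  0.0791] x [ 0.955  0.298 -0.002] y [ 0.298 -0.955 -0.003] z [-0.003  0.002 -1.   ] w 0.0855 F [ 0.3 -0.2  0.2] q [-0.62  0.31 -0.66  0.6  -0.    2.22]
shift [0.0007 0.0024 0.0661] heading 17.31 turn z 0.31
```

```bash
python3 -m crank '[[[0,0,0],[0.001,0.002,0.02],1],[[0,0,0],[0,0,0.025],1],[[0,0,0],[0,0,0.021],0.6],[[0,0,0],[0,0,0],0.3],[[0,0,0],[0,0,0],0],[[0,0,0],[0,0,0],-0.4],[[0,0,0],[0,0,0],-1],[[0,0,0],[0,0,0],-1]]' 40
python3 -m crank '[[[0,0,0],[0,0,0],-1],[[0,0,0],[0,0,0],-1],[[0,0,0],[0,0,-0.02],-1],[[0,0,0],[0,0,-0.03],-1],[[0,0,0],[0,0,-0.04],-1],[[0,0,0],[0,0,-0.02],-1],[[0,0,0],[0,0,0],-1]]'
python3 - <<'E'
from h import *
st();c=capture("scene");save(c,"s3",(200,110,300,210),5)
a=avg("near_hole",k=4,near=[.525,-.074]);b=avg("far_hole",k=4,near=[.546,-.273])
r=avg("rack",k=3,near=[.536,-.173])
print(np.degrees(np.arctan2(*(a-b)[[1,0]])),np.linalg.norm(a-b))
E
```

```text
time_s: 23.08
eef_pos: [0.4032, -0.197, 0.0161]
tool_rot: [0.989, 0.15, 0.001, 0.001]
force: [-0.2, -0.5, -0.5]
grip_width: 0.0469
finger_force: 42.4
time_s: 23.67
eef_pos: [0.4051, -0.1982, 0.1294]
tool_rot: [0.989, 0.15, 0.003, 0.003]
force: [1.2, -0.6, -0.6]
grip_width: 0.0467
finger_force: 42.4
t 23.67 tcp [ 0.4051 -0.1982  0.1294] x [0.955 0.297 0.005] y [ 0.297 -0.955  0.007] z [ 0.007 -0.005 -1.   ] w 0.0467 F [ 1.2 -0.6 -0.6] q [-0.62  0.24 -0.6   0.72  0.    2.22]
near_hole 7 [ 0.5246 -0.0746  0.0451] sd [0.0017 0.0015 0.0027]
far_hole 8 [ 0.5442 -0.2714  0.0456] sd [0.0011 0.0017 0.0022]
rack 6 [ 0.5374 -0.1726  0.002 ] sd [0.0019 0.0009 0.0033]
95.70194537067785 0.1977792013837653
```

View pics/s3.png

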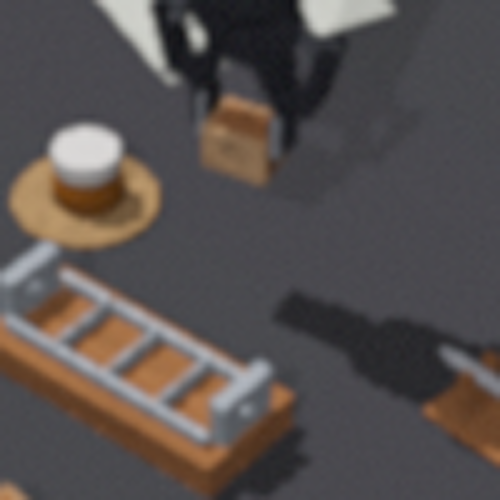

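Crop: the jar is upright on the mat (87,165), the block is held (235,140), and the rack's four bays are free. I'll refine the rack pose from pixels.

```bash
cat >> h.py <<'E'
def model_fit(c,z0=.03,p0=(.536,-.173,95.7)):
    "fit base-top outline of the rack: maximise colour contrast of the base silhouette (box 90x208x30)"
    from scipy.optimize import minimize
    im=c["pixels"].astype(float);M=np.clip((im[...,0]-im[...,2]-35)/30,0,1)
    S=8
    h0,w0=M.shape;u,v=proj(c,[p0[0],p0[1],.03]);u0,v0,r=int(u)-55,int(v)-55,110
    sub=M[v0:v0+r,u0:u0+r];V=np.zeros_like(sub)
    # rails/ears fill: use outline only near border band
    def mask(p):
        a=np.radians(p[2]-90);ex=np.array([np.cos(a),np.sin(a)]);ey=np.array([-ex[1],ex[0]])
        pts=[]
        for z in (0,.03):
            for sx in(-1,1):
                for sy in(-1,1):
                    q=np.array(p[:2])+ex*.045*sx+ey*.104*sy
                    pts.append(proj(c,[q[0],q[1],z]))
        P=(np.array(pts)-[u0,v0]+.5)*S
        hull=cv2.convexHull(P.astype(np.float32))
        m=np.zeros((r*S,r*S),np.uint8);cv2.fillConvexPoly(m,np.round(hull).astype(np.int32),255)
        return cv2.resize(m,(r,r),interpolation=cv2.INTER_AREA)/255.
    D=cv2.dilate(mask(p0),np.ones((9,9)));
    def cost(q):
        m=mask([q[0]/1000,q[1]/1000,q[2]]);return ((D>0)*(m*(1-sub)+ (1-m)*sub*1.0)).sum()
    b=minimize(cost,[p0[0]*1000,p0[1]*1000,p0[2]],method="Nelder-Mead",options=dict(initial_simplex=[[p0[0]*1000-4,p0[1]*1000-4,p0[2]-2],[p0[0]*1000+5,p0[1]*1000,p0[2]],[p0[0]*1000,p0[1]*1000+5,p0[2]],[p0[0]*1000,p0[1]*1000,p0[2]+3]],xatol=.05,fatol=.05))
    print("rack fit",np.round(b.x,2),round(b.fun,1));return b.x
E
python3 - <<'E'
from h import *
for n in ("top","scene"):
    c=capture(n);model_fit(c);model_fit(c,p0=(.538,-.175,94.5))
E
```

```text
rack fit [ 538.59 -172.11   95.41] 419.0
rack fit [ 538.58 -171.76   95.25] 419.8
rack fit [ 536.86 -175.83   95.  ] 872.3
rack fit [ 535.99 -175.66   94.61] 870.7
```

```bash
python3 -m crank '[[[0,0,-7],[0,0,0],-1],[[0,0,-7],[0,0,0],-1],[[0,0,-7],[0,0,0],-1],[[0,0,-7],[0,0,0],-1],[[0,0,-7],[0,0,0],-1],[[0,0,-7],[0,0,0],-1],[[0,0,-7],[0,0,0],-1],[[0,0,-7],[0,0,0],-1]]'
python3 -m crank '[[[0,0,-7],[0,0,0],-1],[[0,0,-7],[0,0,0],-1],[[0,0,-7],[0,0,0],-1],[[0,0,-1],[0,0,0],-1],[[0,0,0],[0,0,0],-1]]'
cat >> h.py <<'E'
def pose(k=4):
    P=[]
    for _ in range(k): capture("top");s=telemetry.state();P.append(np.r_[s["eef_pos"],R.from_quat(s["tool_rot"]).as_matrix()[:2,0]])
    P=np.array(P);m=P.mean(0);h=np.arctan2(m[4],m[3]);print("pose",np.round(m[:3],4),"sd",np.round(P.std(0)[:3],4),"head",round(np.degrees(h),2),"t",round(s["time_s"],1));return m[:3],h
def to(p,k=4):
    m,h=pose(k);d=np.array(p)-m;c,s=np.cos(h),np.sin(h)
    print("shift",np.round([c*d[0]+s*d[1],s*d[0]-c*d[1],-d[2]],4))
E
python3 -c "
from h import *
to([.5428,-.2402,.12])"
```

```text
time_s: 26.68
eef_pos: [0.4023, -0.1963, 0.1248]
tool_rot: [0.801, 0.599, -0.0, 0.0]
force: [0.5, 0.5, -0.8]
grip_width: 0.0466
finger_force: 42.4
time_s: 27.1
eef_pos: [0.4023, -0.1963, 0.1249]
tool_rot: [0.675, 0.738, 0.0, 0.0]
force: [-0.4, -0.2, -1.5]
grip_width: 0.047
finger_force: 42.4
pose [ 0.4023 -0.1963  0.1248] sd [0. 0. 0.] head 95.13 t 27.3
shift [-0.0563  0.136   0.0048]
```

```bash
python3 -m crank '[[[0,0,0],[-0.006,0.016,0],-1],[[0,0,-0.3],[-0.014,0.034,0],-1],[[0,0,0],[-0.014,0.034,0],-1],[[0,0,0],[-0.014,0.034,0],-1],[[0,0,0],[-0.0083,0.018,0.005],-1],[[0,0,0],[0,0,0],-1],[[0,0,0],[0,0,0],-1],[[0,0,0],[0,0,0],-1]]'
python3 - <<'E'
from h import *
to([.5428,-.2402,.12],2)
p=telemetry.state()["eef_pos"]
for n in ("top","scene"):
    c=capture(n)
    print([(round(d["p"],2),np.round(d["xyz"],4)) for d in nets.place_of("block0",c)],[(round(d["p"],2),np.round(d["xyz"],4)) for d in nets.place_of("far_hole",c)][:1],[(round(d["p"],2),np.round(d["xyz"],4)) for d in nets.place_of("near_hole",c)][:1])
save(c,"s4",(170,110,300,210),6)
E
```

```text
time_s: 27.97
eef_pos: [0.5418, -0.2388, 0.1192]
tool_rot: [0.672, 0.74, -0.0, -0.001]
force: [-0.9, 0.9, -0.0]
grip_width: 0.0471
finger_force: 42.4
pose [ 0.5417 -0.2388  0.1197] sd [0.     0.0001 0.0002] head 95.52 t 28.1
shift [-0.0015  0.0009 -0.0003]
[(0.6, array([0.6844, 0.0253, 0.0026])), (0.44, array([ 0.6937, -0.1223, -0.0027]))] [] [(0.75, array([ 0.5243, -0.0715,  0.0431]))]
[(0.83, array([0.681 , 0.0253, 0.0029])), (0.77, array([ 0.6934, -0.1225, -0.0024])), (0.67, array([ 0.5428, -0.2397,  0.1083]))] [(0.89, array([ 0.5446, -0.2738,  0.0446]))] [(0.77, array([ 0.5248, -0.076 ,  0.0466]))]
```

View pics/s4.png

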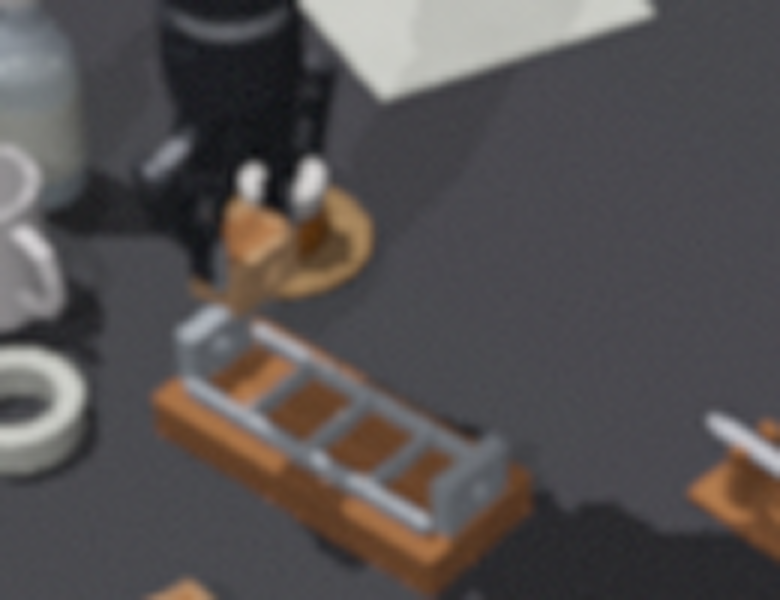

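Crop: the block is held square above and behind the far bay. I'll descend with force checks.

```bash
python3 -m crank '[[[0,0,0],[-0.002,0,0.01],-1],[[0,0,0],[0,0,0.02],-1],[[0,0,0],[0,0,0.015],-1],[[0,0,0],[0,0,0.01],-1],[[0,0,0],[0,0,0.003],-1],[[0,0,0],[0,0,0],-1],[[0,0,0],[0,0,0],-1]]'
python3 -m crank '[[[0,0,0],[0,0,0.003],-1],[[0,0,0],[0,0,0.003],-1],[[0,0,0],[0,0,0],-1],[[0,0,0],[0,0,0],-1]]'
python3 -m crank '[[[0,0,0],[0,0,0.003],-1],[[0,0,0],[0,0,0],-1],[[0,0,0],[0,0,0],-1]]'
```

```text
time_s: 29.05
eef_pos: [0.5427, -0.2408, 0.0614]
tool_rot: [0.672, 0.741, 0.0, -0.001]
force: [-1.0, 1.7, -2.2]
grip_width: 0.0468
finger_force: 46.2
time_s: 29.38
eef_pos: [0.5435, -0.2409, 0.0558]
tool_rot: [0.672, 0.741, 0.001, -0.0]
force: [0.7, 4.4, -1.7]
grip_width: 0.047
finger_force: 46.2
time_s: 29.63
eef_pos: [0.5434, -0.2409, 0.0528]
tool_rot: [0.672, 0.741, 0.001, -0.0]
force: [1.3, 4.2, 0.0]
grip_width: 0.0466
finger_force: 46.2
```

```bash
python3 -m crank '[[[0,0,0],[0.002,0,0],-1],[[0,0,0],[0,0,0],-1],[[0,0,0],[0,0,0.002],-1],[[0,0,0],[0,0,0],-1],[[0,0,0],[0,0,0],-1]]'
python3 -m crank '[[[0,0,0],[0,0,0.003],-1],[[0,0,0],[0,0,0],-1],[[0,0,0],[0,0,0],-1]]'
python3 -m crank '[[[0,0,0],[0,0,0.002],-1],[[0,0,0],[0,0,0],-1],[[0,0,0],[0,0,0],-1]]'
```

```text
time_s: 30.05
eef_pos: [0.543, -0.24, 0.0509]
tool_rot: [0.672, 0.74, -0.0, 0.0]
force: [0.3, -0.2, -1.1]
grip_width: 0.0473
finger_force: 46.2
time_s: 30.3
eef_pos: [0.5428, -0.2395, 0.0476]
tool_rot: [0.672, 0.74, -0.0, -0.0]
force: [-0.1, -0.6, -0.3]
grip_width: 0.0471
finger_force: 46.2
time_s: 30.55
eef_pos: [0.5429, -0.2394, 0.0457]
tool_rot: [0.672, 0.741, -0.0, -0.0]
force: [-0.3, -0.3, -0.3]
grip_width: 0.047
finger_force: 46.2
```

```bash
python3 -m crank '[[[0,0,0],[0,0.002,0],-1],[[0,0,0],[0,0,0],-1],[[0,0,0],[0,0,0],-1]]'
python3 -m crank '[[[0,0,0],[0,-0.004,0],-1],[[0,0,0],[0,0,0],-1],[[0,0,0],[0,0,0],-1]]'
python3 -m crank '[[[0,0,0],[0,0.002,0.001],-1],[[0,0,0],[0,0,0],-1],[[0,0,0],[0,0,0],-1]]'
```

```text
time_s: 30.8
eef_pos: [0.5448, -0.2392, 0.0457]
tool_rot: [0.672, 0.741, -0.0, -0.0]
force: [-0.9, 0.1, -0.4]
grip_width: 0.0471
finger_force: 46.2
time_s: 31.05
eef_pos: [0.541, -0.2397, 0.0459]
tool_rot: [0.672, 0.74, 0.0, 0.0]
force: [-0.2, 0.4, -0.6]
grip_width: 0.0471
finger_force: 46.2
time_s: 31.3
eef_pos: [0.5433, -0.2394, 0.0449]
tool_rot: [0.672, 0.741, 0.0, 0.0]
force: [0.2, 0.3, -1.1]
grip_width: 0.0472
finger_force: 46.2
```

```bash
python3 -m crank '[[[0,0,0],[0,0,0.001],-1],[[0,0,0],[0,0,0],0.1],[[0,0,0],[0,0,0],0.2],[[0,0,0],[0,0,0],0.4],[[0,0,0],[0,0,0],0.6],[[0,0,0],[0,0,-0.02],0.6],[[0,0,0],[0,0,-0.03],1],[[0,0,0],[0,0,-0.04],1]]'
python3 -m crank '[[[0,0,-7],[0,0,-0.015],1],[[0,0,-7],[0,0,0],1],[[0,0,-7],[0,0,0],1],[[0,0,-7],[0,0,0],1],[[0,0,-7],[0,0,0],1],[[0,0,-7],[0,0,0],1],[[0,0,-7],[0,0,0],1],[[0,0,-7],[0,0,0],1]]'
python3 -m crank '[[[0,0,-7],[0,0,0],1],[[0,0,-7],[0,0,0],1],[[0,0,-5],[0,0,0],1],[[0,0,0],[0,0,0],1],[[0,0,0],[0,0,0],1]]'
python3 - <<'E'
from h import *
b=capture("top");seg(b,[.69,-.12,.034],.034,12);seg(b,[.682,.026,.034],.034,12)
for p in ([.69,-.12],[.682,.026],[.542,-.24]): avg("block0",k=2,near=p)
to([.691,-.121,.15],2)
save(capture("scene"),"s5",(170,110,300,210),6)
E
```

```text
time_s: 31.97
eef_pos: [0.5409, -0.2382, 0.1319]
tool_rot: [0.672, 0.74, -0.001, -0.003]
force: [0.8, -1.0, 0.7]
grip_width: 0.0852
finger_force: 0.0
time_s: 32.63
eef_pos: [0.5429, -0.2394, 0.1486]
tool_rot: [0.243, 0.97, 0.0, -0.0]
force: [-0.2, 0.1, -0.3]
grip_width: 0.0853
finger_force: 0.0
time_s: 33.05
eef_pos: [0.5429, -0.2394, 0.1487]
tool_rot: [0.084, 0.997, 0.0, -0.0]
force: [0.1, -0.9, -0.2]
grip_width: 0.0856
finger_force: 0.0
128 mean [ 0.6952 -0.1226] rect [ 694.9 -122.2] [50.3 38.9] ang 82.7 pca long 79.9
131 mean [0.6852 0.0241] rect [685.8  23.9] [51.6 38.3] ang 72.5 pca long 73.2
block0 4 [ 6.905e-01 -1.236e-01 -2.000e-04] sd [0.0007 0.0012 0.0014]
block0 4 [6.827e-01 2.580e-02 4.000e-04] sd [0.001  0.0024 0.0014]
block0 2 [ 0.5444 -0.2399  0.0311] sd [0.0016 0.0004 0.0005]
pose [ 0.543  -0.2394  0.1488] sd [0. 0. 0.] head 170.55 t 34.4
shift [-0.1265  0.1411 -0.0012]
```

View pics/s5.png

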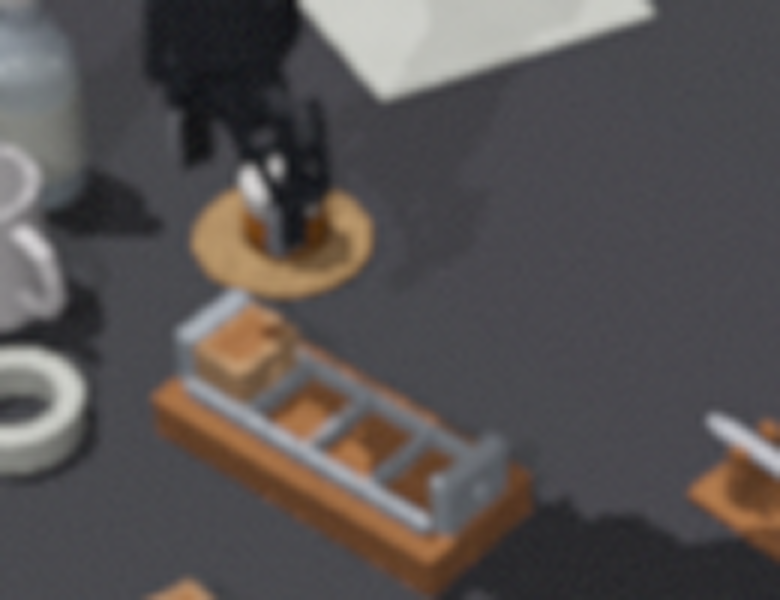

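Crop: block C is seated in the far bay at (240,350). Next is block A.

```bash
python3 -m crank '[[[0,0,-0.5],[-0.015,0.017,0],1],[[0,0,0],[-0.025,0.028,0],1],[[0,0,0],[-0.025,0.028,0],1],[[0,0,0],[-0.025,0.028,0],1],[[0,0,0],[-0.025,0.028,0.02],1],[[0,0,0],[-0.0117,0.011,0.03],1],[[0,0,0],[0,0,0.01],1],[[0,0,0],[0,0,0],1]]'
python3 -c "
from h import *
to([.691,-.122,.0135],3)"
```

```text
time_s: 35.12
eef_pos: [0.6872, -0.1198, 0.085]
tool_rot: [0.077, 0.997, 0.001, -0.003]
force: [-0.5, 0.2, -0.3]
grip_width: 0.0853
finger_force: 0.0
pose [ 0.6886 -0.1217  0.0889] sd [0.0006 0.0006 0.0013] head 171.03 t 35.3
shift [-0.0024  0.0001  0.0754]
```

```bash
python3 -m crank '[[[0,0,0],[-0.0015,0,0.02],1],[[0,0,0],[0,0,0.025],1],[[0,0,0],[0,0,0.02],1],[[0,0,0],[0,0,0.01],0.6],[[0,0,0],[0,0,0],0.3],[[0,0,0],[0,0,0],0],[[0,0,0],[0,0,0],-0.4],[[0,0,0],[0,0,0],-1]]' 40
python3 -m crank '[[[0,0,0],[0,0,0],-1],[[0,0,0],[0,0,0],-1],[[0,0,0],[0,0,0],-1],[[0,0,0],[0,0,0],-1]]'
python3 -m crank '[[[0,0,0],[0,0,-0.02],-1],[[0,0,0],[0,0,-0.03],-1],[[0,0,0],[0,0,-0.04],-1],[[0,0,0],[0,0,-0.02],-1],[[0,0,7],[0,0,0],-1],[[0,0,7],[0,0,0],-1],[[0,0,7],[0,0,0],-1],[[0,0,7],[0,0,0],-1]]'
python3 -m crank '[[[0,0,7],[0,0,0],-1],[[0,0,7],[0,0,0],-1],[[0,0,7],[0,0,0],-1],[[0,0,7],[0,0,0],-1],[[0,0,7],[0,0,0],-1],[[0,0,7],[0,0,0],-1],[[0,0,5.5],[0,0,0],-1],[[0,0,0],[0,0,0],-1]]'
python3 -c "
from h import *
to([.5388,-.1946,.12],3)"
```

```text
time_s: 35.93
eef_pos: [0.6924, -0.1223, 0.0164]
tool_rot: [0.078, 0.997, -0.0, 0.002]
force: [0.2, 0.6, -0.5]
grip_width: 0.0469
finger_force: 41.4
time_s: 36.27
eef_pos: [0.6923, -0.1222, 0.0162]
tool_rot: [0.078, 0.997, -0.001, 0.001]
force: [-0.6, -0.5, 5.8]
grip_width: 0.0468
finger_force: 42.2
time_s: 36.93
eef_pos: [0.6909, -0.1215, 0.1246]
tool_rot: [0.32, 0.948, 0.0, 0.0]
force: [-0.2, -0.7, -0.8]
grip_width: 0.0472
finger_force: 41.6
time_s: 37.6
eef_pos: [0.6909, -0.1215, 0.1243]
tool_rot: [0.673, 0.74, -0.0, -0.0]
force: [-0.4, 0.0, -0.3]
grip_width: 0.047
finger_force: 41.5
pose [ 0.6909 -0.1216  0.1243] sd [0. 0. 0.] head 95.69 t 37.8
shift [-0.0576 -0.1586  0.0043]
```

```bash
python3 -m crank '[[[0,0,0.3],[-0.008,-0.02,0],-1],[[0,0,0],[-0.012,-0.033,0],-1],[[0,0,0],[-0.012,-0.033,0],-1],[[0,0,0],[-0.012,-0.033,0],-1],[[0,0,0],[-0.0096,-0.027,0.004],-1],[[0,0,0],[-0.004,-0.0126,0],-1],[[0,0,0],[0,0,0],-1],[[0,0,0],[0,0,0],-1]]'
python3 - <<'E'
from h import *
m,h=pose(2)
avg("block0",k=3,near=m,rad=.03);avg("block0",k=3,near=[.543,-.2394],rad=.02)
to([.5388,-.1945,.12],2)
E
```

```text
time_s: 38.42
eef_pos: [0.5384, -0.1941, 0.1207]
tool_rot: [0.674, 0.739, 0.0, 0.0]
force: [1.0, -0.1, -0.1]
grip_width: 0.0474
finger_force: 41.5
pose [ 0.5394 -0.1938  0.1207] sd [0.0002 0.0001 0.    ] head 95.31 t 38.5
block0 3 [ 0.5365 -0.1963  0.1041] sd [0.0013 0.0007 0.0001]
block0 3 [ 0.5428 -0.2404  0.0314] sd [0.0006 0.0002 0.0014]
pose [ 0.5383 -0.1937  0.1202] sd [0. 0. 0.] head 95.25 t 39.8
shift [-0.0009  0.0004  0.0002]
```

```bash
python3 -m crank '[[[0,0,0],[0.0005,0.001,0.01],-1],[[0,0,0],[0,0,0.02],-1],[[0,0,0],[0,0,0.015],-1],[[0,0,0],[0,0,0.01],-1],[[0,0,0],[0,0,0.003],-1],[[0,0,0],[0,0,0],-1],[[0,0,0],[0,0,0],-1]]'
python3 -m crank '[[[0,0,0],[0,0,0.003],-1],[[0,0,0],[0,0,0.003],-1],[[0,0,0],[0,0,0],-1],[[0,0,0],[0,0,0],-1]]'
python3 -m crank '[[[0,0,0],[0,0,0.003],-1],[[0,0,0],[0,0,0],-1],[[0,0,0],[0,0,0],-1]]'
```

```text
time_s: 40.4
eef_pos: [0.5396, -0.1932, 0.0624]
tool_rot: [0.674, 0.739, 0.0, 0.0]
force: [0.4, -0.2, -0.1]
grip_width: 0.0471
finger_force: 41.5
time_s: 40.73
eef_pos: [0.5393, -0.1931, 0.0564]
tool_rot: [0.674, 0.739, 0.0, 0.0]
force: [0.2, 0.9, -0.5]
grip_width: 0.0472
finger_force: 41.5
time_s: 40.98
eef_pos: [0.5392, -0.193, 0.0531]
tool_rot: [0.674, 0.739, -0.0, -0.0]
force: [0.0, 0.3, -0.3]
grip_width: 0.0476
finger_force: 41.5
```

```bash
python3 -m crank '[[[0,0,0],[0,0,0.003],-1],[[0,0,0],[0,0,0],-1],[[0,0,0],[0,0,0.002],-1],[[0,0,0],[0,0,0],-1],[[0,0,0],[0,0,0],-1]]'
python3 -m crank '[[[0,0,0],[0,0,0.001],-1],[[0,0,0],[0,0,0],-1],[[0,0,0],[0,0,0],-1]]'
```

```text
time_s: 41.4
eef_pos: [0.5392, -0.193, 0.0481]
tool_rot: [0.674, 0.739, -0.0, -0.0]
force: [0.6, -0.2, -1.2]
grip_width: 0.0472
finger_force: 41.5
time_s: 41.65
eef_pos: [0.5393, -0.1931, 0.0472]
tool_rot: [0.674, 0.739, -0.0, -0.0]
force: [-0.9, 0.7, -1.6]
grip_width: 0.0473
finger_force: 41.5
```

```bash
python3 -m crank '[[[0,0,0],[0,0,0.001],-1],[[0,0,0],[0,0,0],0.1],[[0,0,0],[0,0,0],0.2],[[0,0,0],[0,0,0],0.4],[[0,0,0],[0,0,0],0.6],[[0,0,0],[0,0,-0.02],0.6],[[0,0,0],[0,0,-0.03],1],[[0,0,0],[0,0,-0.04],1]]'
python3 -m crank '[[[0,0,-7],[0,0,-0.015],1],[[0,0,-7],[0,0,0],1],[[0,0,-7],[0,0,0],1],[[0,0,-7],[0,0,0],1],[[0,0,-7],[0,0,0],1],[[0,0,-7],[0,0,0],1],[[0,0,-7],[0,0,0],1],[[0,0,-7],[0,0,0],1]]'
python3 -m crank '[[[0,0,-7],[0,0,0],1],[[0,0,-4.5],[0,0,0],1],[[0,0,0],[0,0,0],1],[[0,0,0],[0,0,0],1]]'
python3 - <<'E'
from h import *
b=capture("top");seg(b,[.682,.026,.034],.034,12)
for p in ([.682,.026],[.538,-.194],[.543,-.24]): avg("block0",k=2,near=p,rad=.025)
to([.683,.0248,.15],2)
E
```

```text
time_s: 42.32
eef_pos: [0.5372, -0.1921, 0.1347]
tool_rot: [0.674, 0.739, -0.001, -0.003]
force: [1.5, -0.4, -0.0]
grip_width: 0.0851
finger_force: 0.0
time_s: 42.98
eef_pos: [0.5393, -0.1931, 0.1513]
tool_rot: [0.245, 0.969, 0.0, 0.0]
force: [0.4, 0.3, -0.6]
grip_width: 0.0851
finger_force: 0.0
time_s: 43.32
eef_pos: [0.5393, -0.1931, 0.1513]
tool_rot: [0.151, 0.989, -0.0, 0.0]
force: [-0.8, 1.0, -0.5]
grip_width: 0.0857
finger_force: 0.0
132 mean [0.685  0.0241] rect [685.1  24.1] [51.5 39.5] ang 73.2 pca long 72.7
block0 4 [0.6812 0.0258 0.0026] sd [0.0022 0.0014 0.0027]
block0 2 [ 0.5365 -0.1956  0.0286] sd [0.0006 0.0002 0.0001]
block0 2 [ 0.5432 -0.241   0.032 ] sd [0.0021 0.0002 0.0008]
pose [ 0.5393 -0.1931  0.1512] sd [0. 0. 0.] head 162.75 t 44.7
shift [-0.0726  0.2507  0.0012]
```

```bash
python3 -m crank '[[[0,0,0],[-0.005,0.0175,0],1],[[0,0,0],[-0.01,0.035,0],1],[[0,0,0],[-0.01,0.035,0],1],[[0,0,0],[-0.01,0.035,0],1],[[0,0,0],[-0.01,0.035,0],1],[[0,0,0],[-0.01,0.035,0.01],1],[[0,0,0],[-0.01,0.035,0.02],1],[[0,0,0],[-0.0066,0.0229,0.03],1]]'
python3 -m crank '[[[0,0,0],[0,0,0],1],[[0,0,0],[0,0,0],1],[[0,0,0],[0,0,0],1]]'
python3 -c "
from h import *
to([.682,.0248,.0135],2)"
```

```text
time_s: 45.33
eef_pos: [0.686, 0.0279, 0.0936]
tool_rot: [0.149, 0.989, 0.001, 0.004]
force: [0.1, -1.0, -0.2]
grip_width: 0.0851
finger_force: 0.0
time_s: 45.58
eef_pos: [0.6817, 0.0245, 0.0913]
tool_rot: [0.15, 0.989, -0.0, -0.0]
force: [0.3, -1.2, 0.6]
grip_width: 0.085
finger_force: 0.0
pose [0.6824 0.0237 0.0926] sd [0.0001 0.0002 0.0003] head 162.68 t 45.7
shift [0.0007 0.0009 0.0791]
```

```bash
python3 -m crank '[[[0,0,0],[0,0.001,0.025],1],[[0,0,0],[0,0,0.025],1],[[0,0,0],[0,0,0.02],1],[[0,0,0],[0,0,0.009],0.6],[[0,0,0],[0,0,0],0.3],[[0,0,0],[0,0,0],0],[[0,0,0],[0,0,0],-0.4],[[0,0,0],[0,0,0],-1]]' 40
python3 -m crank '[[[0,0,0],[0,0,0],-1],[[0,0,0],[0,0,0],-1],[[0,0,0],[0,0,0],-1],[[0,0,0],[0,0,0],-1]]'
python3 -m crank '[[[0,0,0],[0,0,-0.02],-1],[[0,0,0],[0,0,-0.03],-1],[[0,0,0],[0,0,-0.04],-1],[[0,0,0],[0,0,-0.02],-1],[[0,0,7],[0,0,0],-1],[[0,0,7],[0,0,0],-1],[[0,0,7],[0,0,0],-1],[[0,0,7],[0,0,0],-1]]'
python3 -m crank '[[[0,0,7],[0,0,0],-1],[[0,0,7],[0,0,0],-1],[[0,0,7],[0,0,0],-1],[[0,0,7],[0,0,0],-1],[[0,0,7],[0,0,0],-1],[[0,0,4.5],[0,0,0],-1],[[0,0,0],[0,0,0],-1],[[0,0,0],[0,0,0],-1]]'
python3 -c "
from h import *
to([.5346,-.149,.12],2)"
```

```text
time_s: 46.35
eef_pos: [0.6838, 0.0254, 0.0144]
tool_rot: [0.15, 0.989, 0.0, 0.002]
force: [0.1, -0.1, -1.3]
grip_width: 0.0469
finger_force: 42.7
time_s: 46.68
eef_pos: [0.6836, 0.0255, 0.0141]
tool_rot: [0.15, 0.989, -0.0, 0.001]
force: [-0.4, -0.9, 6.4]
grip_width: 0.0471
finger_force: 43.7
time_s: 47.35
eef_pos: [0.6821, 0.0259, 0.1226]
tool_rot: [0.387, 0.922, 0.0, 0.0]
force: [0.4, -0.6, -0.8]
grip_width: 0.0471
finger_force: 42.9
time_s: 48.02
eef_pos: [0.6822, 0.0259, 0.1223]
tool_rot: [0.673, 0.74, 0.0, -0.0]
force: [-0.4, 0.4, -0.0]
grip_width: 0.0471
finger_force: 42.9
pose [0.6822 0.0259 0.1223] sd [0. 0. 0.] head 95.36 t 48.1
shift [-0.1603 -0.1633  0.0023]
```

```bash
python3 -m crank '[[[0,0,0],[-0.012,-0.0125,0],-1],[[0,0,0],[-0.024,-0.0245,0],-1],[[0,0,0],[-0.024,-0.0245,0],-1],[[0,0,0],[-0.024,-0.0245,0],-1],[[0,0,0],[-0.024,-0.0245,0],-1],[[0,0,0],[-0.024,-0.0245,0],-1],[[0,0,0],[-0.018,-0.0183,0.002],-1],[[0,0,0],[-0.0103,-0.01,0],-1]]'
python3 -m crank '[[[0,0,0],[0,0,0],-1],[[0,0,0],[0,0,0],-1],[[0,0,0],[0,0,0],-1]]'
python3 - <<'E'
from h import *
to([.5346,-.149,.12],2)
avg("block0",("scene",),k=3,near=[.5346,-.149],rad=.03);avg("block0",("scene",),k=2,near=[.538,-.1942],rad=.02)
E
```

```text
time_s: 48.78
eef_pos: [0.5322, -0.1506, 0.1202]
tool_rot: [0.674, 0.738, -0.0, -0.0]
force: [0.2, -0.8, -1.4]
grip_width: 0.0472
finger_force: 42.8
time_s: 49.03
eef_pos: [0.5354, -0.1483, 0.1205]
tool_rot: [0.674, 0.739, 0.001, 0.0]
force: [0.1, 1.5, -0.7]
grip_width: 0.0469
finger_force: 42.9
pose [ 0.5354 -0.1479  0.1204] sd [0.     0.0001 0.0001] head 95.36 t 49.1
shift [-0.001  -0.0008  0.0004]
block0 3 [ 0.531  -0.1502  0.1084] sd [0.0017 0.0012 0.0014]
block0 2 [ 0.5367 -0.195   0.0319] sd [0.0002 0.0022 0.    ]
```

```bash
python3 -m crank '[[[0,0,0],[0,0,0.01],-1],[[0,0,0],[0,0,0.02],-1],[[0,0,0],[0,0,0.015],-1],[[0,0,0],[0,0,0.01],-1],[[0,0,0],[0,0,0.003],-1],[[0,0,0],[0,0,0],-1],[[0,0,0],[0,0,0],-1]]'
python3 -m crank '[[[0,0,0],[0,0,0.003],-1],[[0,0,0],[0,0,0.003],-1],[[0,0,0],[0,0,0],-1],[[0,0,0],[0,0,0],-1]]'
python3 -m crank '[[[0,0,0],[0,0,0.003],-1],[[0,0,0],[0,0,0],-1],[[0,0,0],[0,0,0],-1]]'
python3 -m crank '[[[0,0,0],[0,0,0.003],-1],[[0,0,0],[0,0,0],-1],[[0,0,0],[0,0,0],-1]]'
```

```text
time_s: 50.22
eef_pos: [0.5345, -0.1489, 0.0624]
tool_rot: [0.674, 0.739, 0.0, 0.0]
force: [-0.2, -0.0, -0.6]
grip_width: 0.0471
finger_force: 42.9
time_s: 50.55
eef_pos: [0.5343, -0.1488, 0.0564]
tool_rot: [0.674, 0.739, 0.0, 0.0]
force: [0.6, 0.5, -0.6]
grip_width: 0.0471
finger_force: 42.9
time_s: 50.8
eef_pos: [0.5342, -0.1488, 0.0531]
tool_rot: [0.674, 0.739, -0.0, -0.0]
force: [-0.5, -0.3, -1.8]
grip_width: 0.0472
finger_force: 42.9
time_s: 51.05
eef_pos: [0.5341, -0.1487, 0.05]
tool_rot: [0.674, 0.739, -0.0, -0.0]
force: [-1.0, 0.2, -0.1]
grip_width: 0.0473
finger_force: 42.9
```

```bash
python3 -m crank '[[[0,0,0],[0,0,0.003],-1],[[0,0,0],[0,0,0],-1],[[0,0,0],[0,0,0.0015],-1],[[0,0,0],[0,0,0],-1],[[0,0,0],[0,0,0],-1]]'
python3 -m crank '[[[0,0,0],[0,0,0.001],-1],[[0,0,0],[0,0,0],0.1],[[0,0,0],[0,0,0],0.2],[[0,0,0],[0,0,0],0.4],[[0,0,0],[0,0,0],0.6],[[0,0,0],[0,0,-0.02],0.6],[[0,0,0],[0,0,-0.03],1],[[0,0,0],[0,0,-0.04],1]]'
python3 -m crank '[[[0,0,0],[0,0,-0.015],1],[[0,0,0],[0.04,0,0],1],[[0,0,0],[0.04,0,0],1],[[0,0,0],[0.04,0,0],1],[[0,0,0],[0.04,0,0],1],[[0,0,0],[0,0,0],1],[[0,0,0],[0,0,0],1]]'
python3 - <<'E'
from h import *
for p in ([.534,-.149],[.538,-.194],[.543,-.24]): avg("block0",k=2,near=p,rad=.02)
avg("jar",k=2,near=[.42,-.346])
a=avg("rod_shoulder",k=3,near=[.39,.19]);b=avg("rod_tip",k=3,near=[.386,-.025]);avg("rod",k=3,near=[.39,.22])
print(np.degrees(np.arctan2(*(a-b)[[1,0]])),np.linalg.norm(a-b))
save(capture("scene"),"s6",(170,110,330,230),5)
t=capture("top");seg(t,[.39,.11,.04],.0,45)
to([.39,.22,.15],2)
E
```

```text
time_s: 51.47
eef_pos: [0.5342, -0.1488, 0.0457]
tool_rot: [0.674, 0.739, -0.0, -0.0]
force: [-0.2, -0.0, -0.8]
grip_width: 0.0469
finger_force: 42.9
time_s: 52.13
eef_pos: [0.5321, -0.1479, 0.1333]
tool_rot: [0.674, 0.739, -0.001, -0.003]
force: [-0.2, -0.4, 0.8]
grip_width: 0.0852
finger_force: 0.0
time_s: 52.72
eef_pos: [0.5193, 0.0124, 0.15]
tool_rot: [0.672, 0.74, -0.0, 0.0]
force: [0.4, 0.0, 1.2]
grip_width: 0.0853
finger_force: 0.0
block0 4 [ 0.5324 -0.1472  0.0308] sd [0.0011 0.0019 0.0018]
block0 3 [ 0.5358 -0.1959  0.0318] sd [0.0009 0.0008 0.0011]
block0 4 [ 0.5422 -0.242   0.0332] sd [0.0009 0.0014 0.0017]
jar 4 [ 0.4198 -0.3455  0.0069] sd [0.0017 0.0014 0.0013]
rod_shoulder 6 [0.3883 0.1903 0.0398] sd [0.0015 0.0025 0.0015]
rod_tip 3 [ 0.3902 -0.0255  0.0381] sd [0.0012 0.0019 0.0015]
rod 5 [0.3927 0.2191 0.0426] sd [0.0015 0.0021 0.0004]
90.49117050770205 0.215814237250465
207 mean [0.3911 0.1842] rect [389.9 192.1] [ 50.5 113.5] ang 1.3 pca long 90.7Traceback (most recent call last):
  File "<stdin>", line 8, in <module>
  File "h.py", line 82, in to
    m,h=pose(k);d=np.array(p)-m;c,s=np.cos(h),np.sin(h)
        ~~~~^^^
  File "h.py", line 79, in pose
    for _ in range(k): capture("top");s=telemetry.state();P.append(np.r_[s["eef_pos"],R.from_quat(s["tool_rot"]).as_matrix()[:2,0]])
                       ~~~~~~~^^^^^^^
ValueError: 200 camera calls are used up
```

View pics/s6.png

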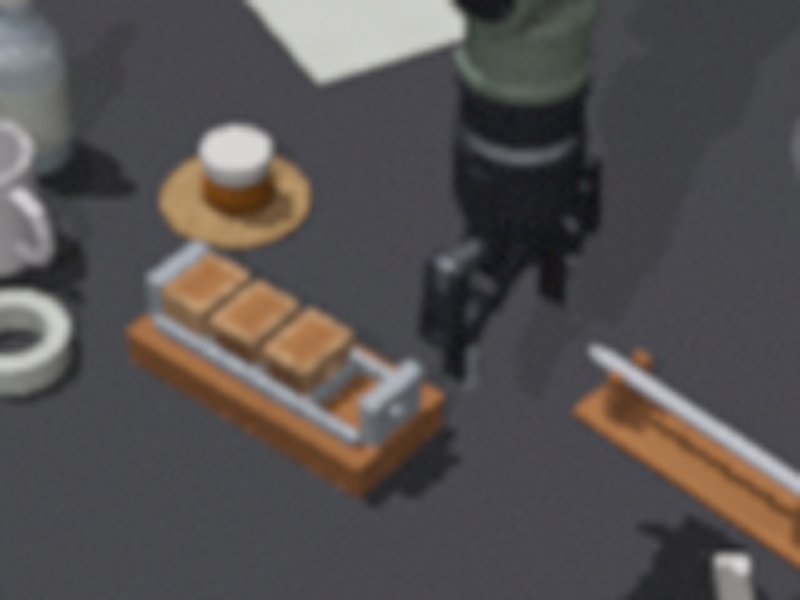

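Crop: three blocks are seated in the bays, the jar is upright on the mat and the near ear hole is free at (395,408). The camera budget is used up, so I'll finish by force and pose.

```bash
python3 -m crank '[[[0,0,2.5],[0,0,0],1],[[0,0,2.4],[0,0,0],1],[[0,0,0],[0,0,0],1]]'
python3 -c "
from h import *
go([.3905,.219,.12],90.5)"
```

```text
time_s: 56.52
eef_pos: [0.5197, 0.0105, 0.1497]
tool_rot: [0.705, 0.709, 0.0, 0.0]
force: [0.2, 0.1, -0.3]
grip_width: 0.0855
finger_force: 0.0
t 56.52 tcp [0.5197 0.0105 0.1497] x [-0.005  1.    -0.   ] y [1.    0.005 0.   ] z [ 0. -0. -1.] w 0.0855 F [ 0.2  0.1 -0.3] q [-0.12  0.34 -0.39  0.83 -0.    1.44]
shift [ 0.2092 -0.128   0.0297] heading 90.31 turn z -0.19
```

```bash
python3 -m crank '[[[0,0,0],[0.02,-0.013,0],1],[[0,0,0],[0.033,-0.02,0],1],[[0,0,0],[0.033,-0.02,0],1],[[0,0,0],[0.033,-0.02,0],1],[[0,0,0],[0.033,-0.02,0],1],[[0,0,0],[0.033,-0.02,0.01],1],[[0,0,0],[0.0242,-0.015,0.02],0.4],[[0,0,0],[0,0,0],0]]'
python3 -m crank '[[[0,0,0],[0,0,0],0],[[0,0,0],[0,0,0],0],[[0,0,0],[0,0,0],0],[[0,0,0],[0,0,0],0]]'
python3 -c "
from h import *
go([.3905,.219,.021],90.5)"
```

```text
time_s: 57.18
eef_pos: [0.3855, 0.2216, 0.1174]
tool_rot: [0.702, 0.712, -0.002, -0.002]
force: [-2.0, -0.7, 0.0]
grip_width: 0.0639
finger_force: 0.0
time_s: 57.52
eef_pos: [0.3916, 0.2183, 0.1203]
tool_rot: [0.706, 0.709, 0.001, 0.0]
force: [-0.3, 0.1, 0.7]
grip_width: 0.0428
finger_force: 0.0
t 57.52 tcp [0.3916 0.2183 0.1203] x [-0.004  1.     0.   ] y [1.    0.004 0.001] z [ 0.001  0.    -1.   ] w 0.0428 F [-0.3  0.1  0.7] q [ 0.34  0.26 -0.61  0.7  -0.    1.91]
shift [ 0.0006 -0.0013  0.0993] heading 90.26 turn z -0.24
```

```bash
python3 -m crank '[[[0,0,-0.2],[0.0005,-0.001,0.02],0],[[0,0,0],[0,0,0.03],0],[[0,0,0],[0,0,0.03],0],[[0,0,0],[0,0,0.014],0],[[0,0,0],[0,0,0.005],0],[[0,0,0],[0,0,0],0],[[0,0,0],[0,0,0],0]]'
python3 -m crank '[[[0,0,0],[0,0,0],-0.2],[[0,0,0],[0,0,0],-0.35],[[0,0,0],[0,0,0],-0.5],[[0,0,0],[0,0,0],-0.6],[[0,0,0],[0,0,0],-0.8],[[0,0,0],[0,0,0],-1],[[0,0,0],[0,0,0],-1],[[0,0,0],[0,0,0],-1]]' 30
python3 -c "
from h import *
go([.3905,.219,.021],90.5)"
```

```text
time_s: 58.1
eef_pos: [0.3903, 0.2192, 0.0213]
tool_rot: [0.704, 0.71, 0.0, 0.0]
force: [-0.8, 0.1, -0.4]
grip_width: 0.0428
finger_force: 0.0
time_s: 58.77
eef_pos: [0.39, 0.2197, 0.0212]
tool_rot: [0.704, 0.711, 0.001, 0.0]
force: [-0.1, 1.2, 4.4]
grip_width: 0.0174
finger_force: 31.5
t 58.77 tcp [0.39   0.2197 0.0212] x [-0.01  1.    0.  ] y [1.    0.01  0.001] z [ 0.001  0.    -1.   ] w 0.0174 F [-0.1  1.2  4.4] q [ 0.35  0.42 -0.71  0.44 -0.    1.91]
shift [-0.0007  0.0005  0.0002] heading 90.56 turn z 0.06
```

```bash
python3 -m crank '[[[0,0,0],[0,0,0],-1],[[0,0,0],[0,0,0],-1],[[0,0,0],[0,0,-0.005],-1],[[0,0,0],[0,0,-0.01],-1],[[0,0,0],[0,0,-0.02],-1],[[0,0,0],[0,0,-0.02],-1],[[0,0,0],[0,0,-0.015],-1],[[0,0,0],[0,0,0],-1]]' 100
python3 -m crank '[[[0,0,-2.5],[0,0,0],-1],[[0,0,-2.5],[0,0,0],-1],[[0,0,0],[0,0,0],-1],[[0,0,0],[0,0,0],-1]]'
python3 -c "
from h import *
s,m=st();print(s['torque'],s['finger_force'])
go([.5014,.1878,.06],95.5)"
```

```text
time_s: 59.43
eef_pos: [0.3907, 0.22, 0.0931]
tool_rot: [0.704, 0.711, 0.002, 0.001]
force: [0.4, -0.7, -0.8]
grip_width: 0.0163
finger_force: 98.0
time_s: 59.77
eef_pos: [0.3886, 0.2192, 0.09]
tool_rot: [0.672, 0.74, -0.001, -0.0]
force: [0.2, 0.5, -0.5]
grip_width: 0.0167
finger_force: 98.1
t 59.77 tcp [0.3886 0.2192 0.09  ] x [-0.096  0.995 -0.   ] y [ 0.995  0.096 -0.002] z [-0.002 -0.001 -1.   ] w 0.0167 F [ 0.2  0.5 -0.5] q [ 0.35  0.3  -0.65  0.63  0.    1.82]
[ 0.06011144 -0.00049322 -0.02557473] 98.08465003967285
t 59.77 tcp [0.3886 0.2192 0.09  ] x [-0.096  0.995 -0.   ] y [ 0.995  0.096 -0.002] z [-0.002 -0.001 -1.   ] w 0.0167 F [ 0.2  0.5 -0.5] q [ 0.35  0.3  -0.65  0.63  0.    1.82]
shift [-0.042   0.1094  0.0299] heading 95.49 turn z -0.01
```

```bash
python3 -m crank '[[[0,0,0],[-0.006,0.0154,0],-1],[[0,0,0],[-0.01,0.026,0],-1],[[0,0,0],[-0.01,0.026,0],-1],[[0,0,0],[-0.01,0.026,0],-1],[[0,0,0],[-0.006,0.0156,0.01],-1],[[0,0,0],[0,0,0.02],-1],[[0,0,0],[0,0,0.02],-1],[[0,0,0],[0,0,0.008],-1]]'
python3 -m crank '[[[0,0,0],[0,0,0],-1],[[0,0,0],[0,0,0],-1],[[0,0,0],[0,0,0],-1],[[0,0,0],[0,0,0],-1]]'
python3 -c "
from h import *
go([.5014,.1878,.029],95.5)"
```

```text
time_s: 60.43
eef_pos: [0.5, 0.1874, 0.0298]
tool_rot: [0.673, 0.74, -0.002, -0.001]
force: [-0.8, -0.6, -1.0]
grip_width: 0.0162
finger_force: 98.0
time_s: 60.77
eef_pos: [0.5027, 0.1885, 0.0338]
tool_rot: [0.672, 0.741, 0.001, 0.001]
force: [0.5, 0.0, -0.1]
grip_width: 0.0164
finger_force: 98.0
t 60.77 tcp [0.5027 0.1885 0.0338] x [-0.097  0.995  0.   ] y [0.995 0.097 0.002] z [ 0.002  0.    -1.   ] w 0.0164 F [ 0.5  0.  -0.1] q [ 0.22  0.52 -0.47  0.58 -0.    1.7 ]
shift [-0.0006 -0.0014  0.0048] heading 95.56 turn z 0.06
```

```bash
python3 -m crank '[[[0,0,0],[0,-0.0012,0.0045],-1],[[0,0,0],[0,0,0],-1],[[0,0,0],[0,0,0],-1],[[0,0,0],[0,0,0],-1]]'
python3 -m crank '[[[0,0,0],[-0.007,0,0],-1],[[0,0,0],[-0.007,0,0],-1],[[0,0,0],[0,0,0],-1],[[0,0,0],[0,0,0],-1],[[0,0,0],[0,0,0],-1]]'
python3 -c "
from h import *
go([.5014,.1878,.029],95.5)"
python3 -m crank '[[[0,0,0],[-0.005,0,0],-1],[[0,0,0],[0,0,0],-1],[[0,0,0],[0,0,0],-1]]'
python3 -m crank '[[[0,0,0],[-0.004,0,0],-1],[[0,0,0],[0,0,0],-1],[[0,0,0],[0,0,0],-1]]'
```

```text
time_s: 61.1
eef_pos: [0.5007, 0.1881, 0.0284]
tool_rot: [0.672, 0.741, 0.0, 0.0]
force: [0.5, -0.2, -0.8]
grip_width: 0.0162
finger_force: 98.0
time_s: 61.52
eef_pos: [0.5022, 0.1739, 0.0283]
tool_rot: [0.672, 0.74, 0.0, -0.0]
force: [0.8, -0.4, -0.7]
grip_width: 0.0161
finger_force: 98.0
t 61.52 tcp [0.5022 0.1739 0.0283] x [-0.096  0.995  0.   ] y [ 0.995  0.096 -0.   ] z [-0.  0. -1.] w 0.0161 F [ 0.8 -0.4 -0.7] q [ 0.19  0.52 -0.49  0.56  0.    1.67]
shift [ 0.0139  0.0006 -0.0007] heading 95.52 turn z 0.02
time_s: 61.77
eef_pos: [0.5026, 0.169, 0.0282]
tool_rot: [0.672, 0.74, 0.0, -0.0]
force: [-0.3, 0.3, -0.2]
grip_width: 0.0166
finger_force: 98.0
time_s: 62.02
eef_pos: [0.503, 0.165, 0.0282]
tool_rot: [0.672, 0.74, 0.0, -0.0]
force: [0.7, 0.2, -0.5]
grip_width: 0.0165
finger_force: 98.0
```

```bash
python3 -m crank '[[[0,0,0],[-0.004,0.0005,-0.0008],-1],[[0,0,0],[0,0,0],-1],[[0,0,0],[0,0,0],-1]]'
python3 -m crank '[[[0,0,0],[-0.004,0,0],-1],[[0,0,0],[0,0,0],-1],[[0,0,0],[0,0,0],-1]]'
python3 -m crank '[[[0,0,0],[-0.005,0,0],-1],[[0,0,0],[0,0,0],-1],[[0,0,0],[0,0,0],-1]]'
python3 -m crank '[[[0,0,0],[-0.005,0,0],-1],[[0,0,0],[0,0,0],-1],[[0,0,0],[0,0,0],-1]]'
```

```text
time_s: 62.27
eef_pos: [0.504, 0.1611, 0.0291]
tool_rot: [0.672, 0.74, 0.0, 0.0]
force: [0.3, 0.3, -0.5]
grip_width: 0.0163
finger_force: 98.0
time_s: 62.52
eef_pos: [0.5042, 0.1571, 0.029]
tool_rot: [0.672, 0.74, -0.0, -0.0]
force: [-0.2, -0.7, 0.1]
grip_width: 0.0166
finger_force: 98.0
time_s: 62.77
eef_pos: [0.5047, 0.152, 0.029]
tool_rot: [0.672, 0.74, -0.0, -0.0]
force: [0.0, 0.4, -0.6]
grip_width: 0.0161
finger_force: 98.0
time_s: 63.02
eef_pos: [0.5052, 0.1471, 0.029]
tool_rot: [0.672, 0.74, 0.0, 0.0]
force: [-0.5, 0.2, -1.2]
grip_width: 0.0161
finger_force: 98.0
```

```bash
python3 -m crank '[[[0,0,0],[-0.008,0,0],-1],[[0,0,0],[-0.008,0,0],-1],[[0,0,0],[-0.008,0,0],-1],[[0,0,0],[0,0,0],-1],[[0,0,0],[0,0,0],-1]]'
python3 -m crank '[[[0,0,0],[-0.008,0,0],-1],[[0,0,0],[-0.008,0,0],-1],[[0,0,0],[0,0,0],-1],[[0,0,0],[0,0,0],-1]]'
python3 -c "
from h import *
st()"
```

```text
time_s: 63.43
eef_pos: [0.5076, 0.1227, 0.029]
tool_rot: [0.673, 0.74, 0.0, -0.0]
force: [-0.1, -0.2, -0.7]
grip_width: 0.0162
finger_force: 98.0
time_s: 63.77
eef_pos: [0.5092, 0.1069, 0.0291]
tool_rot: [0.672, 0.74, 0.0, 0.0]
force: [-0.2, -0.8, 0.0]
grip_width: 0.0162
finger_force: 98.1
t 63.77 tcp [0.5092 0.1069 0.0291] x [-0.096  0.995 -0.   ] y [0.995 0.096 0.   ] z [ 0. -0. -1.] w 0.0162 F [-0.2 -0.8  0. ] q [ 0.07  0.5  -0.52  0.55 -0.    1.54]
```

```bash
python3 -m crank '[[[0,0,0],[-0.006,0,0],-1],[[0,0,0],[-0.006,0,0],-1],[[0,0,0],[-0.006,0,0],-1],[[0,0,0],[0,0,0],-1],[[0,0,0],[0,0,0],-1]]'
python3 -m crank '[[[0,0,0],[-0.008,0,0],-1],[[0,0,0],[-0.008,0,0],-1],[[0,0,0],[-0.008,0,0],-1],[[0,0,0],[0,0,0],-1],[[0,0,0],[0,0,0],-1]]'
python3 -m crank '[[[0,0,0],[-0.008,0,0],-1],[[0,0,0],[-0.008,0,0],-1],[[0,0,0],[-0.008,0,0],-1],[[0,0,0],[0,0,0],-1],[[0,0,0],[0,0,0],-1]]'
python3 -c "
from h import *
st()"
```

```text
time_s: 64.18
eef_pos: [0.5109, 0.089, 0.0291]
tool_rot: [0.672, 0.74, -0.0, 0.0]
force: [1.1, -0.3, -0.6]
grip_width: 0.0164
finger_force: 98.1
time_s: 64.6
eef_pos: [0.5133, 0.0649, 0.0291]
tool_rot: [0.673, 0.74, -0.0, 0.0]
force: [-0.5, -0.2, 0.2]
grip_width: 0.0162
finger_force: 98.1
time_s: 65.02
eef_pos: [0.5156, 0.041, 0.0291]
tool_rot: [0.673, 0.74, -0.0, 0.0]
force: [-0.7, -0.7, 0.3]
grip_width: 0.0169
finger_force: 98.2
t 65.02 tcp [0.5156 0.041  0.0291] x [-0.095  0.995 -0.   ] y [0.995 0.095 0.   ] z [ 0. -0. -1.] w 0.0169 F [-0.7 -0.7  0.3] q [-0.06  0.5  -0.53  0.55 -0.    1.41]
```

```bash
python3 -m crank '[[[0,0,0],[-0.008,0,0],-1],[[0,0,0],[-0.008,0,0],-1],[[0,0,0],[-0.008,0,0],-1],[[0,0,0],[0,0,0],-1],[[0,0,0],[0,0,0],-1]]'
python3 -m crank '[[[0,0,0],[-0.008,0,0],-1],[[0,0,0],[-0.008,0,0],-1],[[0,0,0],[-0.008,0,0],-1],[[0,0,0],[0,0,0],-1],[[0,0,0],[0,0,0],-1]]'
python3 -m crank '[[[0,0,0],[-0.005,0,0],-1],[[0,0,0],[-0.005,0,0],-1],[[0,0,0],[0,0,0],-1],[[0,0,0],[0,0,0],-1]]'
python3 -m crank '[[[0,0,0],[-0.005,0,0],-1],[[0,0,0],[0,0,0],-1],[[0,0,0],[0,0,0],-1]]'
python3 -m crank '[[[0,0,0],[-0.005,0,0],-1],[[0,0,0],[0,0,0],-1],[[0,0,0],[0,0,0],-1]]'
python3 -c "
from h import *
s,m=st();print(s['torque'])"
```

```text
time_s: 65.43
eef_pos: [0.518, 0.0171, 0.0291]
tool_rot: [0.672, 0.74, -0.0, 0.0]
force: [0.7, -0.4, 1.0]
grip_width: 0.0163
finger_force: 98.2
time_s: 65.85
eef_pos: [0.5203, -0.0069, 0.0291]
tool_rot: [0.673, 0.74, -0.0, 0.0]
force: [0.9, -0.4, 1.1]
grip_width: 0.016
finger_force: 98.2
time_s: 66.18
eef_pos: [0.5212, -0.0165, 0.0291]
tool_rot: [0.672, 0.74, -0.0, 0.0]
force: [0.3, -0.1, 0.5]
grip_width: 0.0164
finger_force: 98.3
time_s: 66.43
eef_pos: [0.5217, -0.0214, 0.0291]
tool_rot: [0.672, 0.74, -0.0, 0.0]
force: [0.0, -1.0, 1.3]
grip_width: 0.0164
finger_force: 98.3
time_s: 66.68
eef_pos: [0.5222, -0.0264, 0.0291]
tool_rot: [0.672, 0.74, -0.0, 0.0]
force: [0.3, -0.5, 1.6]
grip_width: 0.0158
finger_force: 98.3
t 66.68 tcp [ 0.5222 -0.0264  0.0291] x [-0.096  0.995 -0.001] y [0.995 0.096 0.   ] z [ 0.    -0.001 -1.   ] w 0.0158 F [ 0.3 -0.5  1.6] q [-0.19  0.51 -0.51  0.55 -0.    1.28]
[-0.41296133 -0.03697867 -0.07837785]
```

```bash
python3 -m crank '[[[0,0,0],[-0.005,0,-0.0005],-1],[[0,0,0],[0,0,0],-1],[[0,0,0],[0,0,0],-1]]'
python3 -m crank '[[[0,0,0],[-0.005,0,0],-1],[[0,0,0],[0,0,0],-1],[[0,0,0],[0,0,0],-1]]'
python3 -m crank '[[[0,0,0],[-0.004,0,0],-1],[[0,0,0],[0,0,0],-1],[[0,0,0],[0,0,0],-1]]'
python3 -m crank '[[[0,0,0],[-0.002,0,0],-1],[[0,0,0],[0,0,0],-1],[[0,0,0],[0,0,0],-1]]'
python3 -c "
from h import *
s,m=st();print(s['torque'])"
```

```text
time_s: 66.93
eef_pos: [0.5225, -0.0312, 0.0295]
tool_rot: [0.672, 0.74, -0.0, 0.0]
force: [0.2, -0.5, 0.8]
grip_width: 0.0162
finger_force: 98.2
time_s: 67.18
eef_pos: [0.523, -0.0362, 0.0295]
tool_rot: [0.672, 0.74, -0.0, 0.0]
force: [-0.3, -1.3, 0.8]
grip_width: 0.0164
finger_force: 98.2
time_s: 67.43
eef_pos: [0.5234, -0.0402, 0.0295]
tool_rot: [0.672, 0.74, -0.0, 0.0]
force: [0.5, -0.4, 1.1]
grip_width: 0.0162
finger_force: 98.2
time_s: 67.68
eef_pos: [0.5236, -0.042, 0.0295]
tool_rot: [0.672, 0.74, -0.0, 0.0]
force: [-0.4, -0.1, 1.7]
grip_width: 0.0164
finger_force: 98.2
t 67.68 tcp [ 0.5236 -0.042   0.0295] x [-0.097  0.995 -0.   ] y [ 0.995  0.097 -0.   ] z [-0. -0. -1.] w 0.0164 F [-0.4 -0.1  1.7] q [-0.22  0.51 -0.5   0.56 -0.    1.25]
[-0.13670112  0.01263717 -0.01730906]
```

```bash
python3 -m crank '[[[0,0,0],[-0.0015,0,0],-1],[[0,0,0],[0,0,0],-1],[[0,0,0],[0,0,0],-1]]'
python3 -m crank '[[[0,0,0],[-0.0015,0,0],-1],[[0,0,0],[0,0,0],-1],[[0,0,0],[0,0,0],-1]]'
python3 -m crank '[[[0,0,0],[-0.0015,0,0],-1],[[0,0,0],[0,0,0],-1],[[0,0,0],[0,0,0],-1]]'
```

```text
time_s: 67.93
eef_pos: [0.5237, -0.0432, 0.0295]
tool_rot: [0.672, 0.741, 0.0, -0.0]
force: [-0.6, 1.5, 1.2]
grip_width: 0.0163
finger_force: 98.2
time_s: 68.18
eef_pos: [0.5236, -0.0432, 0.0295]
tool_rot: [0.672, 0.741, 0.001, -0.001]
force: [0.0, 5.2, 2.5]
grip_width: 0.0163
finger_force: 98.5
time_s: 68.43
eef_pos: [0.5236, -0.0431, 0.0295]
tool_rot: [0.671, 0.741, 0.002, -0.002]
force: [-0.8, 10.9, 4.3]
grip_width: 0.0162
finger_force: 98.8
```

```bash
python3 -m crank '[[[0,0,0],[0.0028,0,0],-1],[[0,0,0],[0,0,0],-1],[[0,0,0],[0,0,0],-1]]'
python3 -m crank '[[[0,0,0],[0,0,0],-0.8],[[0,0,0],[0,0,0],-0.6],[[0,0,0],[0,0,0],-0.5],[[0,0,0],[0,0,0],-0.35],[[0,0,0],[0,0,0],-0.2],[[0,0,0],[0,0,0],0],[[0,0,0],[0,0,0],0],[[0,0,0],[0,0,0],0]]' 30
python3 -c "
from h import *
st()"
```

```text
time_s: 68.68
eef_pos: [0.5237, -0.0431, 0.0295]
tool_rot: [0.672, 0.741, 0.0, -0.0]
force: [-0.6, 1.9, 2.1]
grip_width: 0.0165
finger_force: 98.3
time_s: 69.35
eef_pos: [0.5238, -0.0437, 0.0296]
tool_rot: [0.672, 0.74, -0.0, 0.0]
force: [0.0, 0.1, 0.1]
grip_width: 0.0427
finger_force: 0.0
t 69.35 tcp [ 0.5238 -0.0437  0.0296] x [-0.097  0.995 -0.   ] y [0.995 0.097 0.   ] z [ 0. -0. -1.] w 0.0427 F [0.  0.1 0.1] q [-0.22  0.51 -0.5   0.56 -0.    1.25]
```

```bash
python3 -m crank '[[[0,0,0],[0,0,-0.02],0],[[0,0,0],[0,0,-0.03],0],[[0,0,0],[0,0,-0.02],0],[[0,0,0],[0.03,0,0],-0.5],[[0,0,0],[0.03,0,0],-1],[[0,0,0],[0,0,0],-1],[[0,0,0],[0,0,0],-1],[[0,0,0],[0,0,0],-1]]'
python3 -m crank '[[[0,0,0],[0,0,0.02],-1],[[0,0,0],[0,0,0.03],-1],[[0,0,0],[0,0,0.01],-1],[[0,0,0],[0,0,0],-1],[[0,0,0],[-0.01,0,0],-1],[[0,0,0],[0,0,0],-1],[[0,0,0],[0,0,0],-1]]'
python3 -m crank '[[[0,0,0],[-0.004,0,0],-1],[[0,0,0],[-0.004,0,0],-1],[[0,0,0],[0,0,0],-1],[[0,0,0],[0,0,0],-1]]'
python3 -c "
from h import *
st()"
```

```text
time_s: 70.02
eef_pos: [0.518, 0.016, 0.0995]
tool_rot: [0.672, 0.741, -0.0, 0.0]
force: [-0.1, 0.1, 0.6]
grip_width: -0.0004
finger_force: 0.0
time_s: 70.6
eef_pos: [0.5202, 0.0052, 0.0408]
tool_rot: [0.673, 0.74, 0.001, 0.001]
force: [0.4, 0.6, -0.5]
grip_width: -0.0001
finger_force: 0.0
time_s: 70.93
eef_pos: [0.52, -0.002, 0.0399]
tool_rot: [0.672, 0.74, 0.0, 0.0]
force: [-0.1, 0.1, -0.3]
grip_width: -0.0002
finger_force: 0.0
t 70.93 tcp [ 0.52   -0.002   0.0399] x [-0.096  0.995 -0.   ] y [0.995 0.096 0.001] z [ 0.001 -0.    -1.   ] w -0.0002 F [-0.1  0.1 -0.3] q [-0.15  0.48 -0.51  0.57  0.    1.33]
```

```bash
python3 -m crank '[[[0,0,0],[-0.002,0,0],-1],[[0,0,0],[0,0,0],-1],[[0,0,0],[0,0,0],-1]]'
python3 -m crank '[[[0,0,0],[-0.002,0,0],-1],[[0,0,0],[0,0,0],-1],[[0,0,0],[0,0,0],-1]]'
python3 -m crank '[[[0,0,0],[-0.002,0,0],-1],[[0,0,0],[0,0,0],-1],[[0,0,0],[0,0,0],-1]]'
```

```text
time_s: 71.18
eef_pos: [0.5198, -0.0037, 0.0395]
tool_rot: [0.672, 0.741, -0.0, -0.0]
force: [0.1, -1.0, -0.6]
grip_width: 0.0
finger_force: 0.0
time_s: 71.43
eef_pos: [0.5201, -0.0057, 0.0395]
tool_rot: [0.672, 0.741, 0.0, -0.0]
force: [0.5, -0.7, -0.8]
grip_width: -0.0001
finger_force: 0.0
time_s: 71.68
eef_pos: [0.5202, -0.0075, 0.0395]
tool_rot: [0.672, 0.741, 0.0, -0.0]
force: [0.4, 0.4, 0.5]
grip_width: 0.0
finger_force: 0.5
```

```bash
python3 -m crank '[[[0,0,0],[-0.0015,0,0],-1],[[0,0,0],[0,0,0],-1],[[0,0,0],[0,0,0],-1]]'
python3 -m crank '[[[0,0,0],[-0.0015,0,0],-1],[[0,0,0],[0,0,0],-1],[[0,0,0],[0,0,0],-1]]'
python3 -m crank '[[[0,0,0],[-0.0015,0,0],-1],[[0,0,0],[0,0,0],-1],[[0,0,0],[0,0,0],-1]]'
```

```text
time_s: 71.93
eef_pos: [0.52, -0.0076, 0.0395]
tool_rot: [0.672, 0.741, 0.001, -0.001]
force: [-0.4, 6.4, 1.4]
grip_width: -0.0004
finger_force: 2.8
time_s: 72.18
eef_pos: [0.5199, -0.0076, 0.0394]
tool_rot: [0.671, 0.741, 0.002, -0.003]
force: [-1.0, 9.8, 1.2]
grip_width: 0.0003
finger_force: 4.9
time_s: 72.43
eef_pos: [0.5198, -0.0077, 0.0394]
tool_rot: [0.671, 0.741, 0.003, -0.004]
force: [-0.7, 13.0, 3.2]
grip_width: -0.0001
finger_force: 7.0
```

The handle is firm against the ear. I'll back away and hand in.

```bash
python3 -m crank '[[[0,0,0],[0.02,0,0],-1],[[0,0,0],[0.03,0,0],-1],[[0,0,0],[0,0,-0.03],-1],[[0,0,0],[0,0,-0.04],-1],[[0,0,0],[0,0,-0.04],-1],[[0,0,0],[0,0,0],-1],[[0,0,0],[0,0,0],-1]]'
python3 -m crank '[[[0,0,0],[0,0,0],-1],[[0,0,0],[0,0,0],-1],[[0,0,0],[0,0,0],-1],[[0,0,0],[0,0,0],-1]]'
python3 -c "
from cell import workorder
print(workorder.sign_off())"
```

```text
time_s: 73.02
eef_pos: [0.5181, 0.0373, 0.1522]
tool_rot: [0.672, 0.741, 0.002, 0.003]
force: [0.6, 0.7, -1.2]
grip_width: 0.0003
finger_force: 0.0
time_s: 73.35
eef_pos: [0.5149, 0.0375, 0.1482]
tool_rot: [0.672, 0.74, -0.001, -0.001]
force: [-0.0, 0.1, 0.1]
grip_width: -0.0004
finger_force: 0.0
the job is handed in; nothing more can be done
None
```

I handed the job in at 73 s: ruler on the pad, jar on the mat, all three blocks that were present in bays, and the rod pushed home. The sign-off gave no verdict, and because the camera calls ran out before the rod was picked up, the rod's position was confirmed only by force and arm pose.

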